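Pack the dosing kit case

ROBOT

A 6-joint arm with a two-finger parallel gripper is mounted at the origin on a cart in front of the work surface, level with it; the furniture and walls round the work are solid. World frame = base frame: x ahead of the robot, y to its left, z up, the work surface at z = 0. Lengths are in m, angles in rad, forces in N, time in s.
With the tool pointing down it reaches from about 0.275 to 0.775 m from the base axis. Payload 14.6 kg.
Tool frame: the origin (TCP) lies midway between the tips of the shut fingers; the grasp point (between the pads) lies ctrl.grip_point_offset behind it (ctrl.grip_point_offset is the distance from the TCP to the grasp point, in m); z points along the fingers, y is the direction in which the jaws open and shut (so a half turn about z gives the same grasp; the last joint's range is limited). The gripper opens to 85 mm and grips with 20 to 120 N. Pads are 22 mm wide; open, the fingers measure 114 mm over their backs; the gripper's body (76 mm by 85 mm) begins 54 mm behind the grasp point. The pads swing forward as they close: fully open they stand 13 mm farther back than shut.
Start: joints at [1.106, 0.263, -0.048, 1.259, 0, 1.415], TCP at [0.16, 0.5, 0.231] pointing down, gripper open.
Joint ranges: [-2.65, 2.65], [-0.89, 1.7], [-1.18, 1.37], [-2.13, 2.11], [-1.35, 1.29], [-3.14, 3.14]. Speed limits (rad/s): [1.89, 1.89, 2.57, 2.79, 3.14, 3.14].

INTERFACE

Orientations are given as [roll, pitch, yaw] about the fixed x, y, z axes, in that order (R = Rz(yaw) Ry(pitch) Rx(roll)).
In Python, from rig import ctrl gives the robot as it stands. The module is installed in compiled form; this text tells all that it offers.
- The arm moves only by the tool drive_tool, never from a script. Its arguments are lists of equal length, an entry for each row: "claw": the gripper command: -1 is fully open, 1 is shut, values between are in proportion; "xyz": the shift along the tool's x, y, z in mm, a list of three; "rotation": the turn, a rotation vector about the tool's x, y, z in degrees, a list of three. In form: {"claw": [claw, ...], "xyz": [[tx, ty, tz], ...], "rotation": [[rx, ry, rz], ...]}. A call has 1 to 10 rows; each row is the pose to reach, as a shift and turn from the pose measured when the call began, along the tool's axes at that moment; what a row does not reach only later rows make up. A row lasts 1/12 s, in which the tool goes at most 41.7 mm and 7.16 degrees, less where a joint would pass 70% of its speed; a pose out of reach is approached as far as the arm can. A call with a gripper value outside its range is refused whole. The fingers move at their own pace and stop on an object; the grip force is fixed at half the most. Time passes only in rows, so rows that repeat a pose let the fingers close. It gives the time, the measured TCP pose, the force and the opening at its end, in the units of the state.
- ctrl.observe(): the state, without advancing time (a new reading comes with each control period).
- ctrl.read_camera(name): name is "scene" or "top" or "wrist"; returns the picture (420x560x3 uint8, red, green, blue); there is no depth.
- ctrl.calibration(name): a dict with "fx", "fy", "cx", "cy" (pixels), "dist_coeffs" ([k1, k2, p1, p2, k3] as OpenCV has them; the pictures are not rectified), "R" (3x3) and "t" (3): a world point X has camera coordinates R X + t. Camera axes: x right, y down, z forward; pixel columns grow to the right and rows downward; lengths in m; the calibration is good to about 2 mm. A picture is of the moment at which its call begins: read the wrist's pose just before it. calibration takes no time and is no camera call; for the wrist camera it gives the pose at the moment of the call.
- ctrl.hand_in(): hands the job in, once; it reports no verdict.
The state is a dict: "t": time; "joint_positions": joint angles; "dq": joint speeds; "tau": joint torques, N m; "eef_pos": TCP position; "orientation": TCP orientation; "force": force on the tool from outside, world axes, zero at the start; "torque": the same for the moment, N m; "opening": opening from 0.0 (shut) to 1.0 (fully open).
Only numpy, scipy, OpenCV 4.12 (cv2) and the standard library are available. Lean on these libraries where they do the work, as an engineer would, in place of code of your own. Each camera call takes 0.05 s, during which the arm holds its last target.

TASK

Pack the kit case: free every battery pack that is in the charger by squeezing its two side buttons together and lifting it out without wrenching, and put the packs into the case's wide compartment and the dial timer into its narrow one. Then lower the case lid gently until it is fully shut, and leave the mug, the cotton roll and the syringe where they are.

Things in the scene. Friction and masses are not known exactly. Their poses are not given: they have to be found in the camera images.
- pack_1: battery pack, 3 or 4 are present: black block 44 (own x) x 40 (own y) x 66 mm (z), 0.2 to 0.3 kg, origin at the centre of its underside. Spring buttons on its +y and -y faces; latched in its charger bay by a tooth below each, it lifts out only while both buttons are held fully in (a firm grip, 30 N or more, across them). It may stand or lie in the case. Like the other packs.
- pack_2: battery pack, 3 or 4 are present: black block 44 (own x) x 40 (own y) x 66 mm (z), 0.2 to 0.3 kg, origin at the centre of its underside. Spring buttons on its +y and -y faces; latched in its charger bay by a tooth below each, it lifts out only while both buttons are held fully in (a firm grip, 30 N or more, across them). It may stand or lie in the case. Like the other packs.
- pack_3: battery pack, 3 or 4 are present: black block 44 (own x) x 40 (own y) x 66 mm (z), 0.2 to 0.3 kg, origin at the centre of its underside. Spring buttons on its +y and -y faces; latched in its charger bay by a tooth below each, it lifts out only while both buttons are held fully in (a firm grip, 30 N or more, across them). It may stand or lie in the case. Like the other packs.
- pack_4: battery pack, 3 or 4 are present: black block 44 (own x) x 40 (own y) x 66 mm (z), 0.2 to 0.3 kg, origin at the centre of its underside. Spring buttons on its +y and -y faces; latched in its charger bay by a tooth below each, it lifts out only while both buttons are held fully in (a firm grip, 30 N or more, across them). It may stand or lie in the case. Like the other packs.
- pack_1_button_l (a joint): spring button, a grey ribbed pad on the pack's +y face, 26 mm wide (x), 18 mm high, centred 49 mm above the underside. Value: 0 out, 0.006 m fully in; 3 N starts it, 9 N ends it. 56 mm across both pads at rest, 44 mm fully squeezed. A leg down the side bears its tooth at 9 to 15 mm height, 60 mm across both teeth at rest, 48 mm squeezed.
- pack_1_button_r (a joint): spring button, a grey ribbed pad on the pack's -y face, 26 mm wide (x), 18 mm high, centred 49 mm above the underside. Value: 0 out, 0.006 m fully in; 3 N starts it, 9 N ends it. 56 mm across both pads at rest, 44 mm fully squeezed. A leg down the side bears its tooth at 9 to 15 mm height, 60 mm across both teeth at rest, 48 mm squeezed.
- pack_2_button_l (a joint): spring button, a grey ribbed pad on the pack's +y face, 26 mm wide (x), 18 mm high, centred 49 mm above the underside. Value: 0 out, 0.006 m fully in; 3 N starts it, 9 N ends it. 56 mm across both pads at rest, 44 mm fully squeezed. A leg down the side bears its tooth at 9 to 15 mm height, 60 mm across both teeth at rest, 48 mm squeezed.
- pack_2_button_r (a joint): spring button, a grey ribbed pad on the pack's -y face, 26 mm wide (x), 18 mm high, centred 49 mm above the underside. Value: 0 out, 0.006 m fully in; 3 N starts it, 9 N ends it. 56 mm across both pads at rest, 44 mm fully squeezed. A leg down the side bears its tooth at 9 to 15 mm height, 60 mm across both teeth at rest, 48 mm squeezed.
- pack_3_button_l (a joint): spring button, a grey ribbed pad on the pack's +y face, 26 mm wide (x), 18 mm high, centred 49 mm above the underside. Value: 0 out, 0.006 m fully in; 3 N starts it, 9 N ends it. 56 mm across both pads at rest, 44 mm fully squeezed. A leg down the side bears its tooth at 9 to 15 mm height, 60 mm across both teeth at rest, 48 mm squeezed.
- pack_3_button_r (a joint): spring button, a grey ribbed pad on the pack's -y face, 26 mm wide (x), 18 mm high, centred 49 mm above the underside. Value: 0 out, 0.006 m fully in; 3 N starts it, 9 N ends it. 56 mm across both pads at rest, 44 mm fully squeezed. A leg down the side bears its tooth at 9 to 15 mm height, 60 mm across both teeth at rest, 48 mm squeezed.
- pack_4_button_l (a joint): spring button, a grey ribbed pad on the pack's +y face, 26 mm wide (x), 18 mm high, centred 49 mm above the underside. Value: 0 out, 0.006 m fully in; 3 N starts it, 9 N ends it. 56 mm across both pads at rest, 44 mm fully squeezed. A leg down the side bears its tooth at 9 to 15 mm height, 60 mm across both teeth at rest, 48 mm squeezed.
- pack_4_button_r (a joint): spring button, a grey ribbed pad on the pack's -y face, 26 mm wide (x), 18 mm high, centred 49 mm above the underside. Value: 0 out, 0.006 m fully in; 3 N starts it, 9 N ends it. 56 mm across both pads at rest, 44 mm fully squeezed. A leg down the side bears its tooth at 9 to 15 mm height, 60 mm across both teeth at rest, 48 mm squeezed.
- charger: grey charger, fixed, 260 (own x) x 84 (own y) x 30 mm high, origin under its centre. Four bays in a row along its x at x = -90, -30, 30, 90 mm, y = 0. A pack stands in a bay with its x along the charger's x (2.5 mm play), underside 8 mm above the charger's origin, its buttons above the charger.
- charger_rail (a point): middle of the steel rail on the charger's +y side (its like is on the -y side): the rails run along x, 24.5 to 30 mm up, inner edges 26 mm from the row's centre line, and hold the packs' teeth down
- case: open grey kit case, fixed, 116 (own x) x 330 (own y) mm, origin under its centre; floor 4 mm thick, walls 4 mm thick and 36 mm high. A low divider (28 mm high, 4 mm thick, at y = 69 mm) parts the wide compartment from the narrow one. The lid is hinged on the +x rim, away from the robot.
- case_wide (a point): middle of the floor of the wide compartment (for the packs): 228 mm in the case's y, 108 mm in its x
- case_narrow (a point): middle of the floor of the narrow compartment (for the timer): 90 mm in the case's y, 108 mm in its x
- case_lid (a joint): hinge of the case lid, rad: 0 shut, positive open, starts at 1.6 to 1.8 (1.57 is upright). The lid is a hollow cover 116 x 330 mm, 46 mm deep outside (a standing pack clears it by 8 mm); friction keeps it wherever it is left; about 2 to 4 N at the lip moves it.
- lid_hinge (a point): middle of the lid's hinge line (along the case's y), fixed on the case, 36 mm above its underside
- lid_lip (a point): on the lid's lip, a black tab 70 mm wide, 5 mm thick, that sticks 29 mm straight out from the middle of the lid's front rim (up while open). Middle of its outer face, which looks up when shut, to the back when open; 131 mm from the hinge line, 5 mm off the hinge plane. Push here toward the robot, then down.
- timer: dial timer, case 48 (own x) x 64 (own y) x 36 mm, with a dial on top to 50 mm, 0.11 kg; origin at the centre of its underside, z up. Stands loose on the bench; grip the case across its 48 mm.
- mug: mug, 99 mm high, bystander; origin at the centre of its underside
- cotton_roll: white roll of tape on end, 63 mm across, 35 mm high, bystander; origin at the centre of its underside
- syringe: dosing syringe lying on the bench, 134 mm long along its y, bystander; origin under its middle

How it is judged:
On the way, in this order (a step that is already met when the one before it is completed fails the run):
1. every pack stands or lies in the wide compartment and the timer is in the narrow one, with the lid still open (x of pack_1 in the frame of case between -0.057 and 0.057 m and y of pack_1 in the frame of case between -0.164 and 0.07 m and z of pack_1 in the frame of case between -0.003 and 0.056 m and x of pack_2 in the frame of case between -0.057 and 0.057 m and y of pack_2 in the frame of case between -0.164 and 0.07 m and z of pack_2 in the frame of case between -0.003 and 0.056 m and x of pack_3 in the frame of case between -0.057 and 0.057 m and y of pack_3 in the frame of case between -0.164 and 0.07 m and z of pack_3 in the frame of case between -0.003 and 0.056 m and x of pack_4 in the frame of case between -0.057 and 0.057 m and y of pack_4 in the frame of case between -0.164 and 0.07 m and z of pack_4 in the frame of case between -0.003 and 0.056 m and x of timer in the frame of case between -0.057 and 0.057 m and y of timer in the frame of case between 0.069 and 0.164 m and z of timer in the frame of case between -0.003 and 0.05 m and value of joint case_lid above 0.5 rad), for 0.2 s.
2. the lid is lowered shut (value of joint case_lid below 0.06 rad), for 0.2 s.
At the end, for the whole second after the job is handed in: Every pack present is inside the case's wide compartment and the timer inside the narrow one, all at rest, and the lid is shut (within 0.06 rad); the lid was shut after the loading (x of pack_1 in the frame of case between -0.057 and 0.057 m and y of pack_1 in the frame of case between -0.164 and 0.07 m and z of pack_1 in the frame of case between -0.003 and 0.056 m and x of pack_2 in the frame of case between -0.057 and 0.057 m and y of pack_2 in the frame of case between -0.164 and 0.07 m and z of pack_2 in the frame of case between -0.003 and 0.056 m and x of pack_3 in the frame of case between -0.057 and 0.057 m and y of pack_3 in the frame of case between -0.164 and 0.07 m and z of pack_3 in the frame of case between -0.003 and 0.056 m and x of pack_4 in the frame of case between -0.057 and 0.057 m and y of pack_4 in the frame of case between -0.164 and 0.07 m and z of pack_4 in the frame of case between -0.003 and 0.056 m and x of timer in the frame of case between -0.057 and 0.057 m and y of timer in the frame of case between 0.069 and 0.164 m and z of timer in the frame of case between -0.003 and 0.05 m and value of joint case_lid below 0.06 rad and linear speed of each of pack_1, pack_2, pack_3, pack_4, timer below 0.03 m/s); the robot touches nothing.
It fails at once if the lid is slammed (faster than 3 rad/s) (velocity of joint case_lid below -3 rad/s).
It fails at once if a pack is wrenched against the charger (over 120 N) (contact force between any of pack_1, pack_2, pack_3, pack_4 and charger above 120 N).
It fails at once if the mug is moved more than 4 cm (distance of mug from where it was at the start of the episode above 0.04 m).
It fails at once if the cotton_roll is moved more than 4 cm (distance of cotton_roll from where it was at the start of the episode above 0.04 m).
It fails at once if the syringe is moved more than 4 cm (distance of syringe from where it was at the start of the episode above 0.04 m).
Of pack_1, pack_2, pack_3, pack_4 only 3 to 4 are there at a start; the rules pass over those that are not, and their reading is None.
At some moment in a run one of timer may be knocked a few centimetres aside while the robot is not near it.
Once in a run the grip may slacken for a moment while it holds something.
It also fails if it takes over 210 s, if anything falls off the work surface, if the arm or the gripper's body presses on something with over 40 N, if the wrist force passes 120 N, or if a joint passes its speed limit or range.

## Working session

There is one attempt and no reset: what is moved stays moved. The work goes in short steps, Python scripts to look and compute and a tool call to move; the robot and the scene stay as the last step left them, time stands still between calls to the robot, and variables do not carry over. Pictures are saved under pics/ and viewed, and the job is handed in when it is done.

Besides the shell and the picture viewer there is one more tool, called after "Request:" as name(argument=value, ...) on one line, values as JSON. drive_tool: Moves the arm, as the interface text tells. Its arguments: {"type":"object","properties":{"claw":{"type":"array"},"xyz":{"type":"array"},"rotation":{"type":"array"}},"required":["claw","xyz","rotation"]}

```bash
mkdir -p pics; ls; python3 - <<'E'
from rig import ctrl
import cv2
print(ctrl.observe()); print(ctrl.grip_point_offset)
for n in ["scene","top","wrist"]:
    c=ctrl.calibration(n); print(n,c)
    cv2.imwrite(f"pics/{n}0.png",ctrl.read_camera(n)[:,:,::-1])
E
```

```text
pics
{'t': 0.0, 'joint_positions': array([ 1.10565756e+00,  2.63518391e-01, -4.89323199e-02,  1.25939340e+00,
       -5.90994042e-06,  1.41552580e+00]), 'dq': array([ 0.00014125, -0.00081777,  0.00104556,  0.00133894, -0.0001887 ,
       -0.0001779 ]), 'tau': array([ 4.70036885e-04, -6.37623167e+01,  3.84572160e+01,  1.36604111e-02,
       -1.82948420e-04, -8.08129755e-06]), 'eef_pos': array([0.15995889, 0.49975398, 0.23082914]), 'orientation': array([-3.14055656e+00, -1.56197557e-04,  2.83172434e+00]), 'force': array([-0.22605136, -0.84048223,  0.3097633 ]), 'torque': array([-0.05751446,  0.01899474, -0.01333632]), 'opening': 0.9970079004412825}
0.0187
scene {'fx': 515.7240017901375, 'fy': 515.7240017901375, 'cx': 275.1573455729664, 'cy': 210.88189060964746, 'dist_coeffs': array([-0.05529652,  0.        ,  0.        ,  0.        ,  0.        ]), 'R': array([[ 0.68015582, -0.73305522,  0.00425648],
       [-0.52501209, -0.49116161, -0.69507019],
       [ 0.51161545,  0.47052133, -0.71892928]]), 't': array([-0.33025991,  0.33847311,  0.94341595])}
top {'fx': 421.29567976842594, 'fy': 421.29567976842594, 'cx': 277.1786866839425, 'cy': 211.0260148504256, 'dist_coeffs': array([-0.04143617,  0.        ,  0.        ,  0.        ,  0.        ]), 'R': array([[-0.13837369, -0.9903655 , -0.00537522],
       [-0.97010324,  0.13663129, -0.20057816],
       [ 0.19938011, -0.02254022, -0.97966296]]), 't': array([0.10264756, 0.51204686, 0.93983594])}
wrist {'fx': 311.67440238403407, 'fy': 311.67440238403407, 'cx': 278.76207239964333, 'cy': 202.87495383845146, 'dist_coeffs': array([-0.04439724,  0.        ,  0.        ,  0.        ,  0.        ]), 'R': array([[ 3.04410561e-01,  9.52540868e-01, -3.24327756e-04],
       [ 9.13895370e-01, -2.91964298e-01,  2.82049820e-01],
       [ 2.68569289e-01, -8.61553456e-02, -9.59399705e-01]]), 't': array([-0.52494187, -0.03650852,  0.37800721])}
```

View pics/scene0.png

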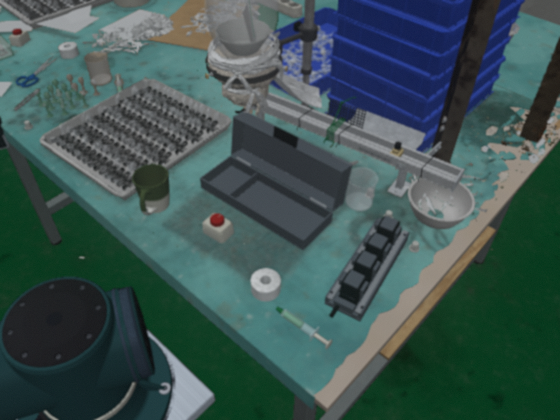

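View pics/top0.png

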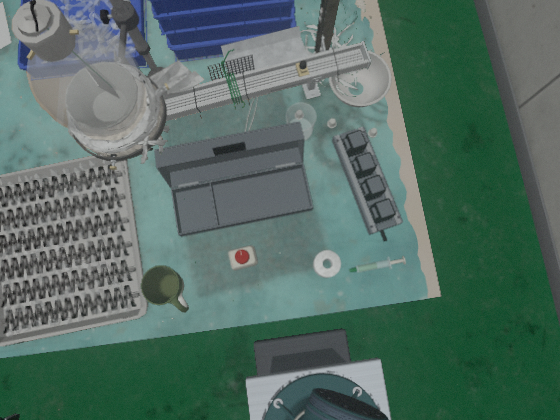

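View pics/wrist0.png

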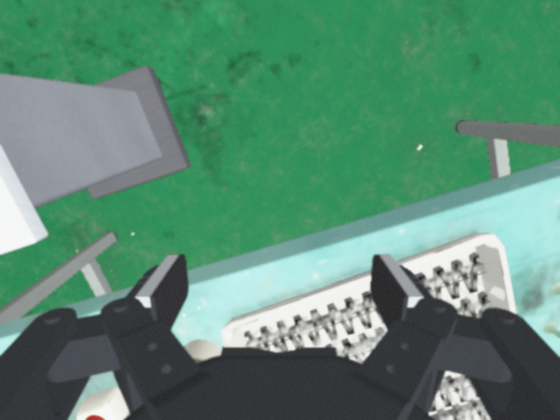

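```bash
cat > h.py <<'E'
import numpy as np, cv2
from scipy.spatial.transform import Rotation as Ro
from rig import ctrl
def K(c): return np.array([[c['fx'],0,c['cx']],[0,c['fy'],c['cy']],[0,0,1.]])
def proj(c,X):
    X=np.atleast_2d(np.asarray(X,float))
    p,_=cv2.projectPoints(X,cv2.Rodrigues(c['R'])[0],c['t'],K(c),c['dist_coeffs']); return p[:,0]
def unproj(c,uv,z):
    uv=np.atleast_2d(np.asarray(uv,float)); z=np.broadcast_to(z,(len(uv),))
    n=cv2.undistortPoints(uv[:,None],K(c),c['dist_coeffs'])[:,0]
    d=np.c_[n,np.ones(len(n))]@c['R']; o=-c['R'].T@c['t']
    return o+d*((z-o[2])/d[:,2])[:,None]
def tri(cs,uvs):
    A=[];b=[]
    for c,uv in zip(cs,uvs):
        n=cv2.undistortPoints(np.array(uv,float).reshape(1,1,2),K(c),c['dist_coeffs'])[0,0]
        d=c['R'].T@np.r_[n,1];d/=np.linalg.norm(d);o=-c['R'].T@c['t'];P=np.eye(3)-np.outer(d,d);A.append(P);b.append(P@o)
    X=np.linalg.solve(sum(A),sum(b)); return X,[np.linalg.norm(P@X-bb)*1000 for P,bb in zip(A,b)]
def crop(img,x0,y0,x1,y1,s,fn):
    cv2.imwrite(fn,cv2.resize(img[y0:y1,x0:x1],None,fx=s,fy=s,interpolation=cv2.INTER_CUBIC))
def to_tool(p,yaw=None,R=None):
    """shift in mm (tool axes) and rotvec deg to reach world TCP p with R"""
    s=ctrl.observe();R0=Ro.from_euler('xyz',s['orientation'])
    if R is None: R=Ro.from_euler('xyz',[np.pi,0,yaw]) if yaw is not None else R0
    return R0.inv().apply(np.asarray(p)-s['eef_pos'])*1000,(R0.inv()*R).as_rotvec()*180/np.pi
E
python3 - <<'E'
from h import *
t=cv2.imread('pics/top0.png');s=cv2.imread('pics/scene0.png')
crop(t,150,115,420,285,2.9,'pics/top0a.png')
crop(t,320,120,410,240,5,'pics/top0b.png')
crop(s,190,100,420,350,2.4,'pics/scene0a.png')
c=ctrl.calibration('top');print(proj(c,[[0.16,0.5,0.23],[0,0,0],[.5,0,0]]))
E
```

```text
[[ 44.61503759 422.95738928]
 [322.60331592 437.62212789]
 [290.73857648 221.965783  ]]
```

View pics/top0a.png

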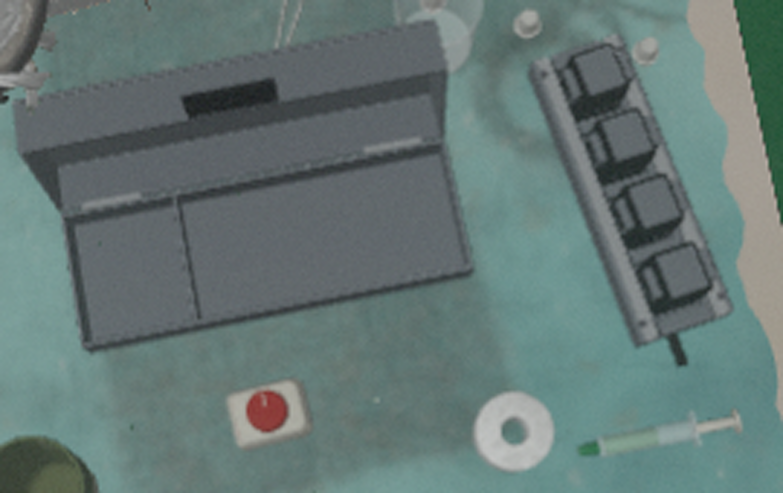

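View pics/top0b.png

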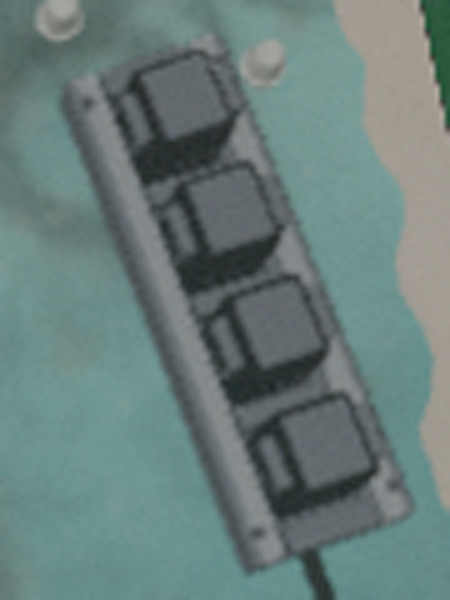

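View pics/scene0a.png

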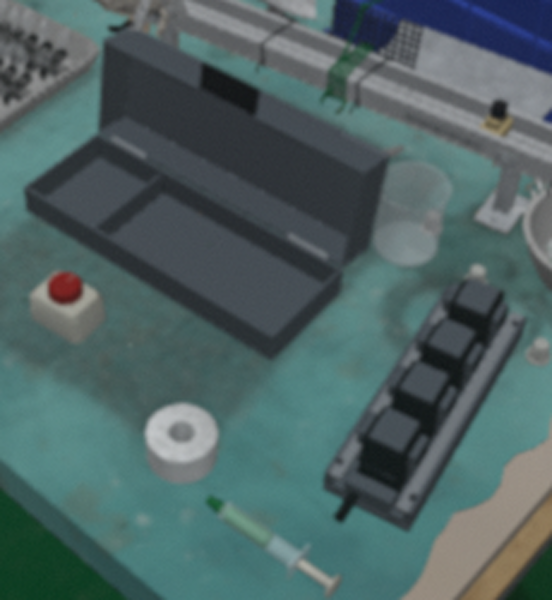

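```bash
python3 - <<'E'
from h import *
c=ctrl.calibration('top');cs=ctrl.calibration('scene')
f=lambda p,x0,y0,s:(np.array(p,float)+.5)/s-.5+[x0,y0]
pk=f([(187,95),(232,205),(280,317),(327,440)],320,120,5)
P=unproj(c,pk,.074);print(P)
print(np.diff(P,axis=0),np.linalg.norm(np.diff(P,axis=0),axis=1))
pks=f([(477,297),(450,340),(422,384),(394,432)],190,100,2.4)
for a,b in zip(pk,pks): print(tri([c,cs],[a,b]))
# timer dial
print('timer',unproj(c,f([(267,412)],150,115,2.9),.05), tri([c,cs],[f((267,412),150,115,2.9),f((65,287),190,100,2.4)]))
tc=unproj(c,f([(226,395),(300,378),(312,433),(238,450)],150,115,2.9),[.036,.036,.0,.0]);print(tc)
# case: wall top corners near-right, near-left, divider
q=f([(470,268),(88,346),(199,318)],150,115,2.9);print('case',unproj(c,q,[.036,.036,.028]))
q=f([(340,280),(272,352),(28,190)],190,100,2.4);print(unproj(cs,q,.036))
print('cotton',unproj(c,f([(514,431)],150,115,2.9),.035),'syr',unproj(c,f([(590,448),(740,420)],150,115,2.9),.01))
E
```

```text
[[ 0.66527032 -0.18232449  0.074     ]
 [ 0.60806956 -0.19361083  0.074     ]
 [ 0.55101915 -0.20592     0.074     ]
 [ 0.49017616 -0.21658261  0.074     ]]
[[-5.72007599e-02 -1.12863466e-02  1.11022302e-16]
 [-5.70504152e-02 -1.23091693e-02  0.00000000e+00]
 [-6.08429886e-02 -1.06626089e-02  0.00000000e+00]] [0.05830359 0.05836322 0.06177022]
(array([ 0.66343513, -0.18090275,  0.07445243]), [np.float64(1.947438623422505), np.float64(1.9474386234225163)])
(array([ 0.60629461, -0.19224605,  0.07155154]), [np.float64(2.982832389533706), np.float64(2.982832389533593)])
(array([ 0.54846898, -0.20403888,  0.0716927 ]), [np.float64(3.758493764347739), np.float64(3.758493764347746)])
(array([ 0.48912557, -0.21616136,  0.07078393]), [np.float64(1.9979079889290494), np.float64(1.9979079889291405)])
timer [[0.42638449 0.12650643 0.05      ]] (array([0.42593138, 0.1271658 , 0.04772855]), [np.float64(0.8465612324780718), np.float64(0.846561232477899)])
[[0.44613418 0.15885083 0.036     ]
 [0.45156014 0.09760415 0.036     ]
 [0.40906712 0.09518971 0.        ]
 [0.40358266 0.15812434 0.        ]]
case [[ 0.52262179 -0.05325645  0.036     ]
 [ 0.50168752  0.26644028  0.036     ]
 [ 0.51368811  0.17451285  0.028     ]]
[[ 0.62220807 -0.05318358  0.036     ]
 [ 0.50700997 -0.06449837  0.036     ]
 [ 0.50029325  0.26783443  0.036     ]]
cotton [[ 0.38507209 -0.06776525  0.035     ]] syr [[ 0.36402521 -0.13068758  0.01      ]
 [ 0.36913615 -0.25822046  0.01      ]]
```

```bash
cat >> h.py <<'E'
def box(lx,ly,z0,z1,ox=0,oy=0):
    P=np.array([[ox+sx*lx/2,oy+sy*ly/2,z] for z in(z0,z1) for sx,sy in((-1,-1),(1,-1),(1,1),(-1,1))])
    E=[(0,1),(1,2),(2,3),(3,0),(4,5),(5,6),(6,7),(7,4),(0,4),(1,5),(2,6),(3,7)]
    return [(P[a],P[b]) for a,b in E]
def draw(img,c,segs,pose,col,x0,y0,s):
    x,y,yaw=pose;R=Ro.from_euler('z',yaw)
    for a,b in segs:
        p=proj(c,R.apply([a,b])+[x,y,0]);p=(p-[x0,y0]+.5)*s-.5
        p=np.round(p*16).astype(int)
        cv2.line(img,tuple(map(int,p[0])),tuple(map(int,p[1])),col,1,cv2.LINE_AA,4)
CH=(.577,-.199,.193); CA=(.56,.107,.045); TI=(.426,.127,.09)
def overlay(tag,suf,tf='pics/top0.png',sf='pics/scene0.png',CH=None,CA=None,TI=None):
    for n,fn,(x0,y0,x1,y1,s) in(('top',tf,(150,115,420,285,2.9)),('scene',sf,(190,100,420,350,2.4))):
        im=cv2.imread(fn);c=ctrl.calibration(n)
        im=cv2.resize(im[y0:y1,x0:x1],None,fx=s,fy=s,interpolation=cv2.INTER_CUBIC)
        draw(im,c,box(.26,.084,0,.03),CH,(0,255,255),x0,y0,s)
        for k in(-.09,-.03,.03,.09): draw(im,c,box(.044,.04,.008,.074,k),CH,(0,0,255),x0,y0,s)
        draw(im,c,box(.116,.33,0,.036),CA,(0,255,0),x0,y0,s)
        draw(im,c,box(.108,.002,.004,.028,0,.069),CA,(0,255,0),x0,y0,s)
        draw(im,c,box(.048,.064,0,.036),TI,(255,0,255),x0,y0,s)
        cv2.imwrite(f'pics/{n}_{suf}.png',im)
E
python3 -c "
from h import *
overlay('','o1',CH=CH,CA=CA,TI=TI)"
```

```text
(no output)
```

View pics/top_o1.png

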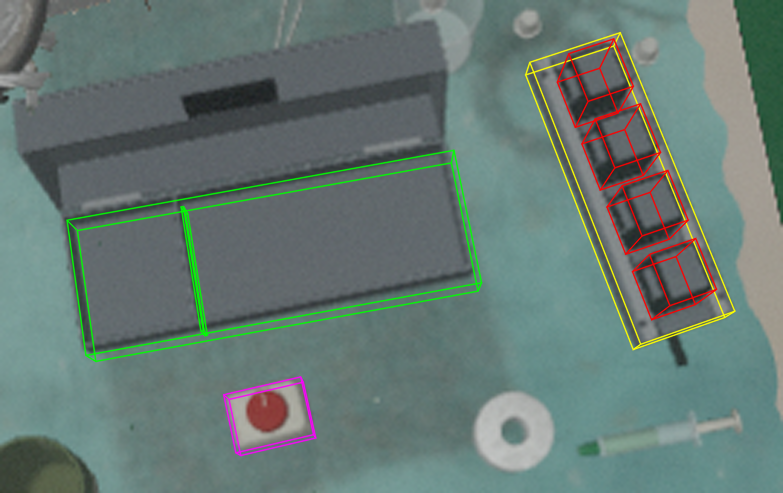

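View pics/scene_o1.png

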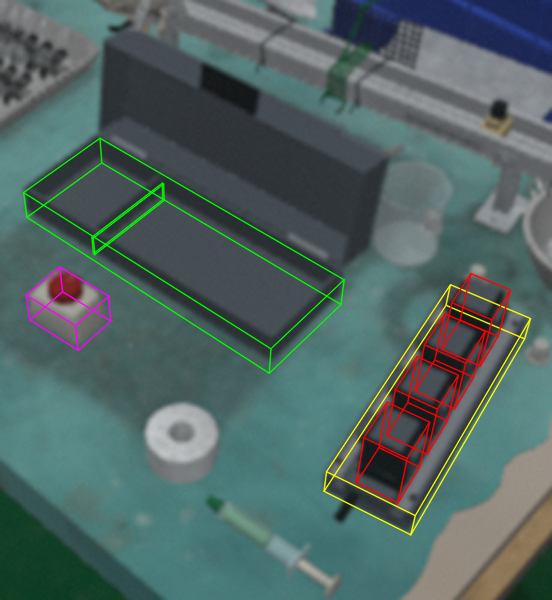

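```bash
cat >> h.py <<'E'
def rect(lx,ly,z,ox=0,oy=0): return box(lx,ly,z,z,ox,oy)[:4]
def zoom(n,fn,win,s,items,out):
    x0,y0,x1,y1=win;im=cv2.imread(fn) if isinstance(fn,str) else fn;c=ctrl.calibration(n)
    im=cv2.resize(im[y0:y1,x0:x1],None,fx=s,fy=s,interpolation=cv2.INTER_CUBIC)
    for segs,pose,col in items: draw(im,c,segs,pose,col,x0,y0,s)
    cv2.imwrite(out,im)
Y,Rd,G,M=(0,255,255),(0,0,255),(0,255,0),(255,0,255)
def chitems(CH): return [(rect(.26,.084,.03),CH,Y),(rect(.26,.084,0.),CH,(255,255,0))]+[(rect(.044,.04,.074,k),CH,Rd) for k in(-.09,-.03,.03,.09)]
E
python3 -c "
from h import *
zoom('top','pics/top0.png',(320,115,410,240),4.7,chitems(CH),'pics/z1t.png')
zoom('scene','pics/scene0.png',(320,205,420,325),5,chitems(CH),'pics/z1s.png')
a=cv2.imread('pics/z1t.png');b=cv2.imread('pics/z1s.png');h=min(len(a),len(b));cv2.imwrite('pics/z1.png',np.hstack([a[:h],b[:h]])[:, :])
print(cv2.imread('pics/z1.png').shape)
"
```

```text
(588, 923, 3)
```

View pics/z1t.png

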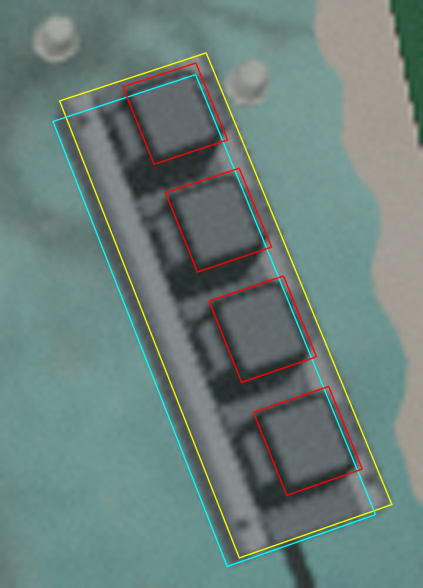

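View pics/z1s.png

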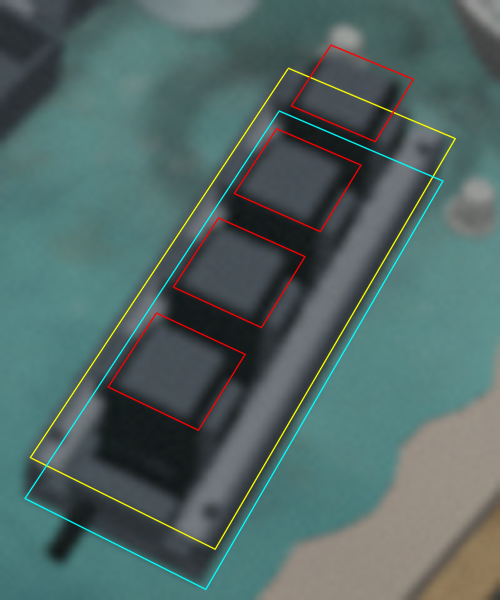

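```bash
cat >> h.py <<'E'
def caitems(CA): return [(rect(.116,.33,.036),CA,G),(rect(.108,.322,.004),CA,Y),(rect(.108,.004,.028,0,.069),CA,Rd)]
def tiitems(TI): return [(rect(.048,.064,.036),TI,M),(rect(.048,.064,0.),TI,G)]
E
cat > zz.py <<'E'
from h import *
import sys
def both(suf,CA,TI,tf='pics/top0.png',sf='pics/scene0.png'):
    it=caitems(CA)+tiitems(TI)
    zoom('top',tf,(150,150,330,280),4.2,it,f'pics/{suf}t.png')
    zoom('scene',sf,(190,140,350,260),4.8,it,f'pics/{suf}s.png')
E
python3 -c "
from zz import *
both('z2',(.5675,.109,.05),(.427,.127,.07))"
```

```text
(no output)
```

View pics/z2t.png

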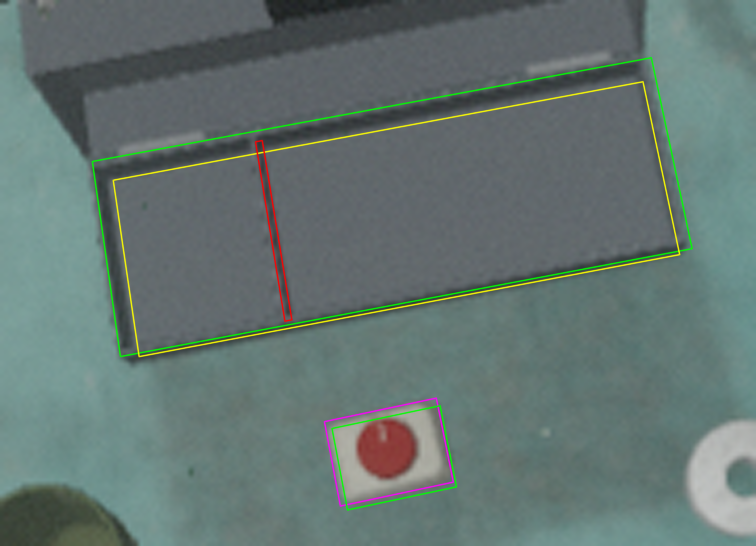

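View pics/z2s.png

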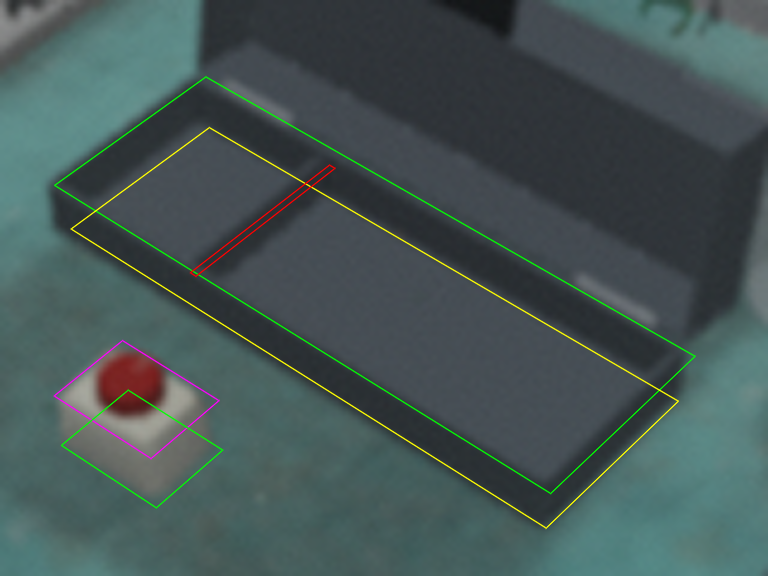

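```bash
cat >> h.py <<'E'
CA=(.567,.1115,.05); TI=(.426,.128,.07); CH=(.577,-.199,.193)
def loc(F,p):
    return Ro.from_euler('z',F[2]).apply(p)+[F[0],F[1],0]
def say(p,yaw=None):
    a,b=to_tool(p,yaw); s=ctrl.observe();print('shift',a.round(1),'rot',b.round(2),'now',s['eef_pos'].round(4),s['orientation'].round(3),'t',round(s['t'],2),'F',s['force'].round(1),'op',round(s['opening'],3))
E
python3 - <<'E'
from h import *
c=ctrl.calibration('wrist');s=ctrl.observe();R0=Ro.from_euler('xyz',s['orientation'])
print('cam in tool',R0.inv().apply(-c['R'].T@c['t']-s['eef_pos']))
say([.426,.128,.2],1.5708+.07)
E
```

```text
cam in tool [ 0.07180618  0.00014552 -0.14189879]
shift [-366.8 -273.    31.1] rot [-5.000e-02  2.000e-02  6.824e+01] now [0.1599 0.4998 0.2309] [-3.141 -0.     2.832] t 0.15 F [-0.   0.3  0.1] op 1.003
```

Request:
drive_tool(claw=[-1, -1, -1, -1, -1, -1, -1, -1, -1, -1], xyz=[[-37, -27, 0], [-73, -55, 0], [-110, -82, 3], [-147, -109, 6], [-183, -136, 10], [-220, -164, 14], [-257, -191, 18], [-293, -218, 22], [-330, -246, 26], [-367, -273, 31]], rotation=[[0, 0, 7], [0, 0, 14], [0, 0, 21], [0, 0, 28], [0, 0, 35], [0, 0, 42], [0, 0, 49], [0, 0, 56], [0, 0, 62], [0, 0, 68.2]])

```text
t: 0.98
eef_pos: [0.4024, 0.16, 0.2042]
orientation: [-3.141, 0.001, 1.636]
force: [0.9, 1.4, -0.0]
opening: 0.998
```

```bash
python3 - <<'E'
from h import *
say([.426,.128,.1],1.64)
im={n:ctrl.read_camera(n)[:,:,::-1].copy() for n in('wrist','top')}
for n in im: cv2.imwrite(f'pics/{n}1.png',im[n])
zoom('wrist',im['wrist'],(0,0,560,420),1.4,tiitems(TI)+caitems(CA),'pics/w1.png')
E
```

```text
shift [-33.4  21.5 104.2] rot [-0.01  0.04 -0.22] now [0.4024 0.16   0.2042] [-3.141e+00  1.000e-03  1.636e+00] t 0.98 F [ 0.9  1.4 -0. ] op 0.998
```

View pics/w1.png

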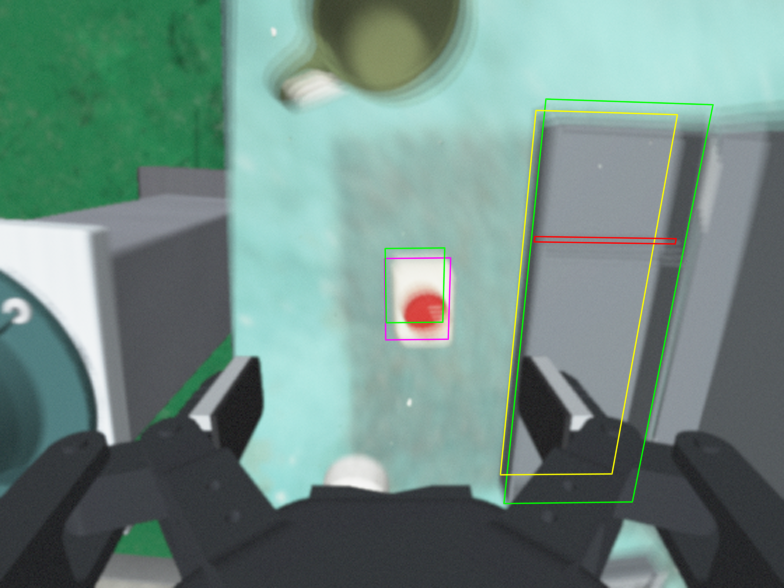

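Request:
drive_tool(claw=[-1, -1, -1, -1, -1, -1], xyz=[[-12, 8, 30], [-22, 14, 60], [-33, 21, 94], [-33, 21, 94], [-33, 21, 94], [-33, 21, 94]], rotation=[[0, 0, 0], [0, 0, 0], [0, 0, -0.2], [0, 0, -0.2], [0, 0, -0.2], [0, 0, -0.2]])

```text
t: 1.58
eef_pos: [0.4274, 0.1265, 0.1108]
orientation: [-3.142, 0.001, 1.635]
force: [0.5, -0.1, 0.7]
opening: 0.998
```

```bash
python3 - <<'E'
from h import *
say([.426,.128,.1],1.64)
im={n:ctrl.read_camera(n)[:,:,::-1].copy() for n in('wrist',)}
zoom('wrist',im['wrist'],(0,0,560,420),1.4,tiitems(TI)+caitems(CA),'pics/w2.png')
E
```

```text
shift [ 1.6 -1.3 10.8] rot [-0.    0.08 -0.31] now [0.4274 0.1265 0.1108] [-3.142e+00  1.000e-03  1.635e+00] t 1.58 F [ 0.5 -0.1  0.7] op 0.998
```

View pics/w2.png

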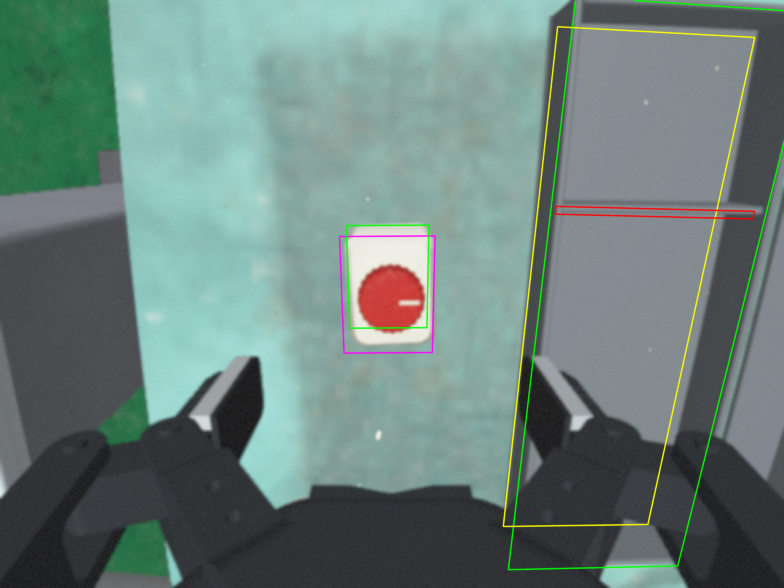

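Request:
drive_tool(claw=[-1, -1, -1, -1, -1, -1, 0, 0.5, 1, 1], xyz=[[4.5, -1, 25], [4.5, -1, 55], [4.5, -1, 85], [4.5, -1, 107], [4.5, -1, 107], [4.5, -1, 107], [4.5, -1, 107], [4.5, -1, 107], [4.5, -1, 107], [4.5, -1, 107]], rotation=[[0, 0, 0], [0, 0, 0], [0, 0, 0], [0, 0, 0], [0, 0, 0], [0, 0, 0], [0, 0, 0], [0, 0, 0], [0, 0, 0], [0, 0, 0]])

```text
t: 2.47
eef_pos: [0.4274, 0.1311, 0.0055]
orientation: [3.138, 0.001, 1.635]
force: [-1.7, -0.2, 16.4]
opening: 0.544
```

Request:
drive_tool(claw=[1, 1, 1, 1], xyz=[[0, 0, 0], [0, 0, 0], [0, 0, 0], [0, 0, 0]], rotation=[[0, 0, 0], [0, 0, 0], [0, 0, 0], [0, 0, 0]])

```text
t: 2.8
eef_pos: [0.4275, 0.1311, 0.0057]
orientation: [3.138, 0.001, 1.635]
force: [-0.1, -0.1, 0.2]
opening: 0.54
```

Request:
drive_tool(claw=[1, 1, 1, 1, 1, 1, 1, 1], xyz=[[0, 0, -10], [0, 0, -30], [0, 0, -60], [0, 0, -90], [0, 0, -90], [0, 0, -90], [0, 0, -90], [0, 0, -90]], rotation=[[0, 0, 0], [0, 0, 0], [0, 0, 0], [0, 0, 0], [0, 0, 0], [0, 0, 0], [0, 0, 0], [0, 0, 0]])

```text
t: 3.47
eef_pos: [0.4264, 0.1311, 0.0946]
orientation: [3.14, 0.001, 1.635]
force: [-0.2, -0.4, -0.7]
opening: 0.541
```

```bash
sed -i 's/^CA=(.567,.1115,.05).*/CA=(.567,.1125,.05); TI=(.4265,.131,.07); CH=(.577,-.199,.193)/' h.py; python3 - <<'E'
from h import *
say(loc(CA,[0,.116,.096]),1.5708+.05)
im=ctrl.read_camera('wrist')[:,:,::-1].copy()
zoom('wrist',im,(0,0,560,420),1.4,caitems(CA),'pics/w3.png')
E
```

```text
shift [ 88.4 140.8  -1.3] rot [0.1  0.07 0.82] now [0.4264 0.1311 0.0946] [3.140e+00 1.000e-03 1.635e+00] t 3.47 F [-0.2 -0.4 -0.7] op 0.541
```

View pics/w3.png

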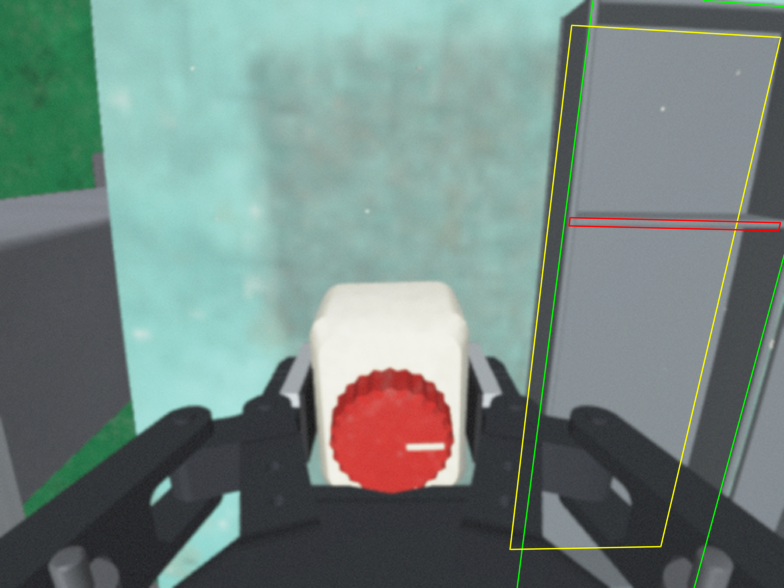

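Request:
drive_tool(claw=[1, 1, 1, 1, 1, 1, 1, 1], xyz=[[20, 35, 0], [45, 70, 0], [68, 106, 0], [89, 141, 0], [89, 141, 0], [89, 141, 20], [89, 141, 40], [89, 141, 40]], rotation=[[0, 0, 0.8], [0, 0, 0.8], [0, 0, 0.8], [0, 0, 0.8], [0, 0, 0.8], [0, 0, 0.8], [0, 0, 0.8], [0, 0, 0.8]])

```text
t: 4.18
eef_pos: [0.5592, 0.2284, 0.0503]
orientation: [-3.137, 0.003, 1.621]
force: [-1.8, 0.2, -2.5]
opening: 0.539
```

```bash
python3 - <<'E'
from h import *
say(loc(CA,[0,.116,.0105]),1.5708+.05)
im=ctrl.read_camera('wrist')[:,:,::-1].copy()
zoom('wrist',im,(0,0,560,420),1.4,caitems(CA),'pics/w4.png')
E
```

```text
shift [-0.   2.2 39.8] rot [-0.28  0.15  0.03] now [0.5592 0.2284 0.0503] [-3.137e+00  3.000e-03  1.621e+00] t 4.18 F [-1.8  0.2 -2.5] op 0.539
```

View pics/w4.png

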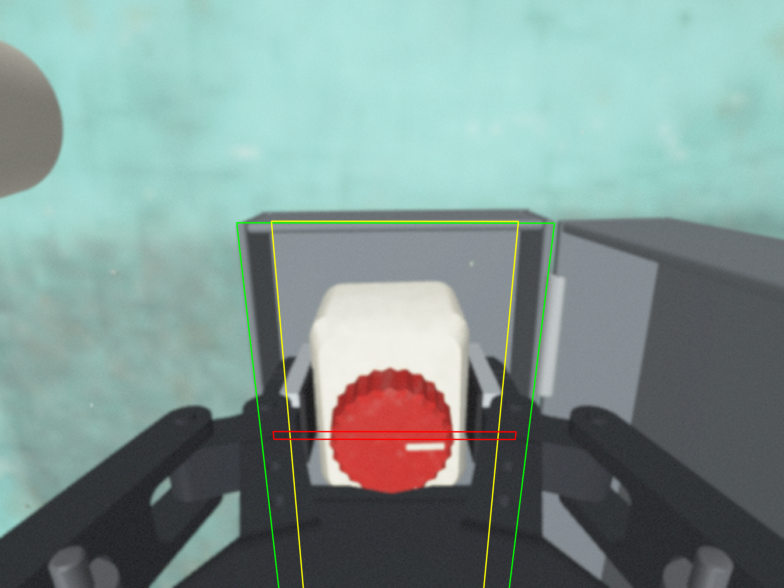

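Request:
drive_tool(claw=[1, 1, 1, 1, 1, 0.1, -0.2, -0.2, -0.2], xyz=[[2, 2, 15], [2, 2, 30], [2, 2, 39], [2, 2, 39], [2, 2, 39], [2, 2, 39], [2, 2, 39], [2, 2, 39], [2, 2, 39]], rotation=[[0, 0, 0], [0, 0, 0], [0, 0, 0], [0, 0, 0], [0, 0, 0], [0, 0, 0], [0, 0, 0], [0, 0, 0], [0, 0, 0]])

```text
t: 4.98
eef_pos: [0.5619, 0.2306, 0.0139]
orientation: [-3.139, 0.002, 1.621]
force: [0.4, 1.1, 0.2]
opening: 0.599
```

```bash
sed -i 's/^CA=(.567,.1125,.05)/CA=(.567,.115,.05)/' h.py; python3 - <<'E'
from h import *
say(loc(CA,[0,.116,.0105]),1.5708+.05)
E
```

```text
shift [ 0.3 -0.7  3.4] rot [-0.13  0.12  0.02] now [0.5619 0.2306 0.0139] [-3.139e+00  2.000e-03  1.621e+00] t 4.98 F [0.4 1.1 0.2] op 0.599
```

Request:
drive_tool(claw=[-0.25, -0.25, -0.25, -0.25, -0.4, -0.4, -0.6, -0.8], xyz=[[0, 0, 0], [0, 0, 0], [0, 0, -20], [0, 0, -45], [0, 0, -80], [0, 0, -120], [0, 0, -140], [0, 0, -140]], rotation=[[0, 0, 0], [0, 0, 0], [0, 0, 0], [0, 0, 0], [0, 0, 0], [0, 0, 0], [0, 0, 0], [0, 0, 0]])

```text
t: 5.65
eef_pos: [0.5641, 0.2314, 0.1589]
orientation: [3.137, 0.001, 1.621]
force: [0.5, -0.9, -0.3]
opening: 0.899
```

```bash
python3 - <<'E'
from h import *
p=loc(CH,[-.09,0,.15]);print(p)
say(p,3.335)
im=ctrl.read_camera('wrist')[:,:,::-1].copy()
zoom('wrist',im,(0,0,560,420),1.4,caitems(CA),'pics/w5.png')
E
```

```text
[ 0.48867101 -0.21626236  0.15      ]
shift [-443.3  -97.9    8.8] rot [  0.16   0.26 -98.2 ] now [0.5641 0.2314 0.1589] [3.137e+00 1.000e-03 1.621e+00] t 5.65 F [ 0.5 -0.9 -0.3] op 0.899
```

View pics/w5.png

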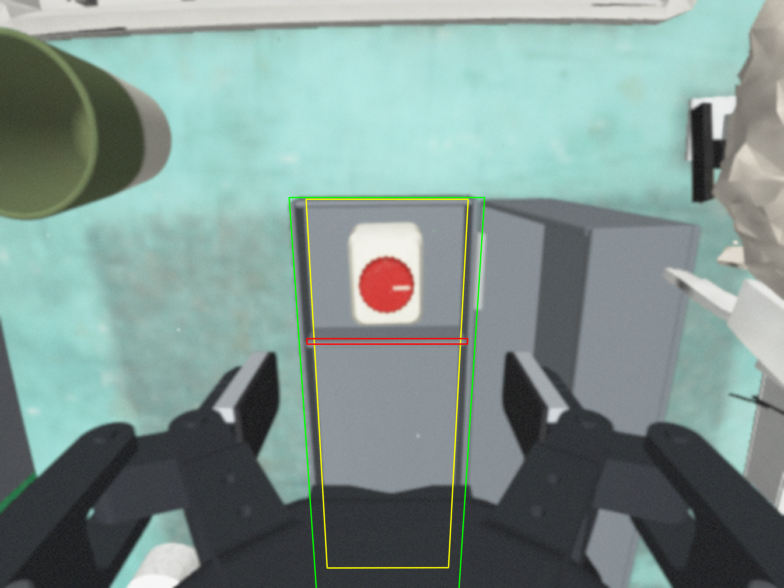

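Request:
drive_tool(claw=[-1, -1, -1, -1, -1, -1, -1, -1, -1, -1], xyz=[[-20, -15, 0], [-50, -30, 0], [-85, -45, 0], [-120, -60, 0], [-155, -75, 0], [-190, -85, 0], [-225, -98, 0], [-260, -98, 0], [-295, -98, 0], [-330, -98, 0]], rotation=[[0, 0, -7], [0, 0, -14], [0, 0, -21], [0, 0, -28], [0, 0, -35], [0, 0, -42], [0, 0, -49], [0, 0, -56], [0, 0, -63], [0, 0, -70]])

```text
t: 6.53
eef_pos: [0.4811, -0.1014, 0.1558]
orientation: [-3.141, 0.001, 2.787]
force: [2.0, 1.3, -0.0]
opening: 0.997
```

```bash
python3 - <<'E'
from h import *
p=loc(CH,[-.09,0,.15]);say(p,3.335)
E
```

```text
shift [ -47.  -105.1    5.9] rot [-3.000e-02  5.000e-02 -3.141e+01] now [ 0.4811 -0.1014  0.1558] [-3.141e+00  1.000e-03  2.787e+00] t 6.53 F [ 2.   1.3 -0. ] op 0.997
```

Request:
drive_tool(claw=[-1, -1, -1, -1, -1, -1, -1, -1], xyz=[[-10, -20, 0], [-20, -42, 0], [-30, -65, 3], [-40, -85, 5], [-47, -105, 5], [-47, -105, 5], [-47, -105, 5], [-47, -105, 5]], rotation=[[0, 0, -7], [0, 0, -14], [0, 0, -21], [0, 0, -28], [0, 0, -31.4], [0, 0, -31.4], [0, 0, -31.4], [0, 0, -31.4]])

```text
t: 7.2
eef_pos: [0.4882, -0.2155, 0.1502]
orientation: [3.141, -0.0, -2.95]
force: [0.1, 0.5, 0.5]
opening: 1.002
```

```bash
python3 - <<'E'
from h import *
p=loc(CH,[-.09,0,.15]);say(p,3.335)
im=ctrl.read_camera('wrist')[:,:,::-1].copy();cv2.imwrite('pics/w6raw.png',im)
zoom('wrist',im,(0,0,560,420),1.4,chitems(CH),'pics/w6.png')
E
```

```text
shift [-0.3 -0.8  0.2] rot [ 0.02 -0.01 -0.09] now [ 0.4882 -0.2155  0.1502] [ 3.141 -0.    -2.95 ] t 7.2 F [0.1 0.5 0.5] op 1.002
```

View pics/w6.png

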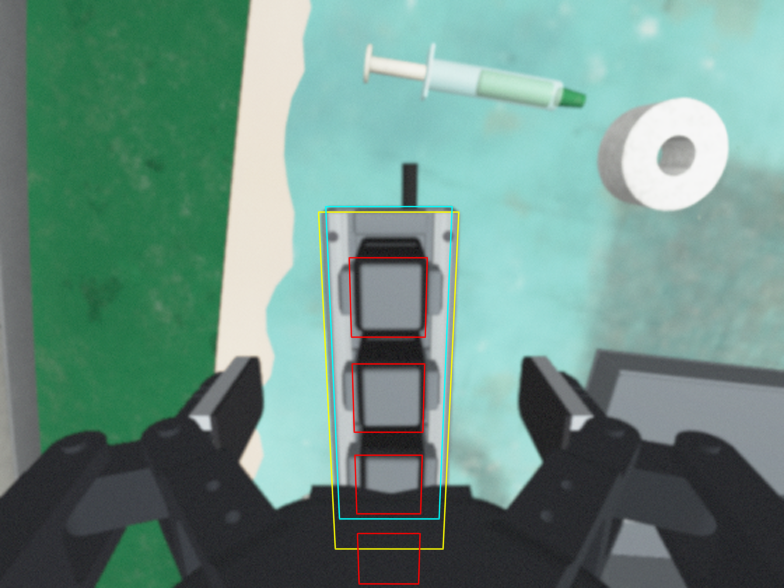

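Request:
drive_tool(claw=[-1, -1, -1, -1, -1, -1, -1], xyz=[[0, 0.5, 25], [0, 0.5, 55], [0, 0.5, 85], [0, 0.5, 108], [0, 0.5, 113], [0, 0.5, 113], [0, 0.5, 113]], rotation=[[0, 0, 0], [0, 0, 0], [0, 0, 0], [0, 0, 0], [0, 0, 0], [0, 0, 0], [0, 0, 0]])

```text
t: 7.83
eef_pos: [0.4887, -0.2145, 0.0384]
orientation: [-3.141, 0.001, -2.949]
force: [-0.1, 1.0, 0.1]
opening: 1.004
```

Request:
drive_tool(claw=[0, 0.5, 1, 1, 1, 1, 1, 1], xyz=[[0, 0, 0], [0, 0, 0], [0, 0, 0], [0, 0, 0], [0, 0, 0], [0, 0, 0], [0, 0, 0], [0, 0, 0]], rotation=[[0, 0, 0], [0, 0, 0], [0, 0, 0], [0, 0, 0], [0, 0, 0], [0, 0, 0], [0, 0, 0], [0, 0, 0]])

```text
t: 8.5
eef_pos: [0.4898, -0.2151, 0.0404]
orientation: [-3.139, 0.003, -2.949]
force: [-3.3, 1.4, 21.6]
opening: 0.461
```

```bash
python3 - <<'E'
from h import *
p=loc(CH,[-.09,0,.037]);say(p,3.335)
cv2.imwrite('pics/w7.png',ctrl.read_camera('wrist')[:,:,::-1])
crop(ctrl.read_camera('scene')[:,:,::-1],280,180,420,330,5,'pics/s7.png')
E
```

```text
shift [ 1.3 -0.9  3.4] rot [-0.16  0.18 -0.03] now [ 0.4898 -0.2151  0.0404] [-3.139e+00  3.000e-03 -2.949e+00] t 8.5 F [-3.3  1.4 21.6] op 0.461
```

View pics/w7.png

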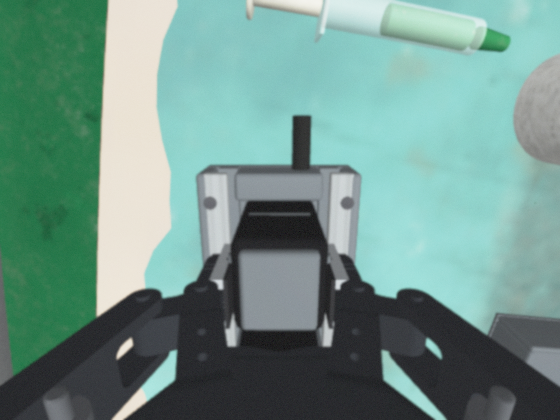

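View pics/s7.png

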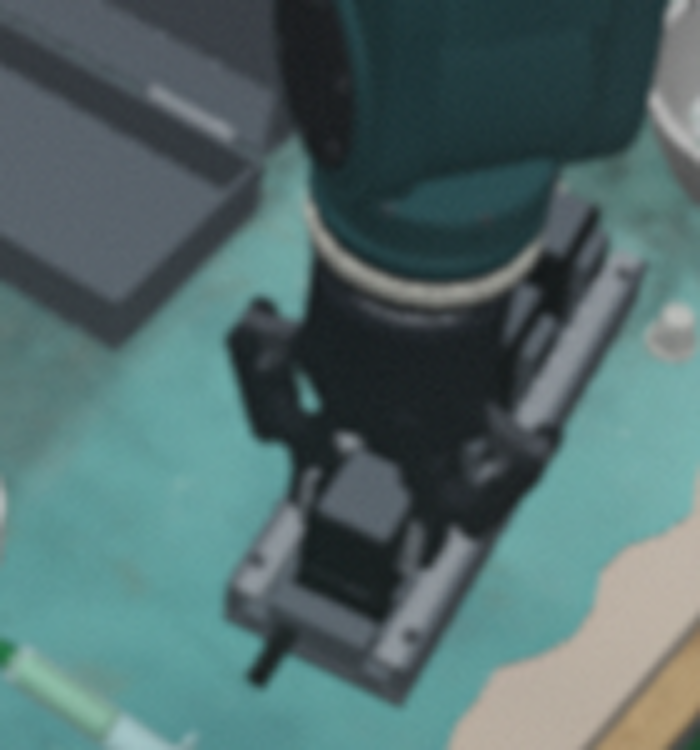

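Request:
drive_tool(claw=[1, 1, 1, 1, 1, 1], xyz=[[0, 0, -1], [0, 0, -3], [0, 0, -5], [0, 0, -7], [0, 0, -8], [0, 0, -8]], rotation=[[0, 0, 0], [0, 0, 0], [0, 0, 0], [0, 0, 0], [0, 0, 0], [0, 0, 0]])

```text
t: 9.1
eef_pos: [0.4898, -0.2152, 0.0485]
orientation: [-3.139, 0.003, -2.949]
force: [-0.9, 0.0, -1.6]
opening: 0.458
```

Request:
drive_tool(claw=[1, 1, 1, 1, 1, 1, 1], xyz=[[0, 0, -8], [0, 0, -20], [0, 0, -40], [0, 0, -65], [0, 0, -90], [0, 0, -105], [0, 0, -105]], rotation=[[0, 0, 0], [0, 0, 0], [0, 0, 0], [0, 0, 0], [0, 0, 0], [0, 0, 0], [0, 0, 0]])

```text
t: 9.68
eef_pos: [0.4906, -0.2156, 0.1569]
orientation: [-3.136, 0.007, -2.949]
force: [1.2, -1.0, -2.8]
opening: 0.462
```

```bash
python3 - <<'E'
from h import *
p=loc(CA,[0,.0346,.15]);print(p);say(p,1.6208)
cv2.imwrite('pics/w8.png',ctrl.read_camera('wrist')[:,:,::-1])
E
```

```text
[0.56527072 0.14955676 0.15      ]
shift [-143.3  344.1    5.8] rot [7.000e-02 5.800e-01 9.819e+01] now [ 0.4906 -0.2156  0.1569] [-3.136  0.007 -2.949] t 9.68 F [ 1.2 -1.  -2.8] op 0.462
```

View pics/w8.png

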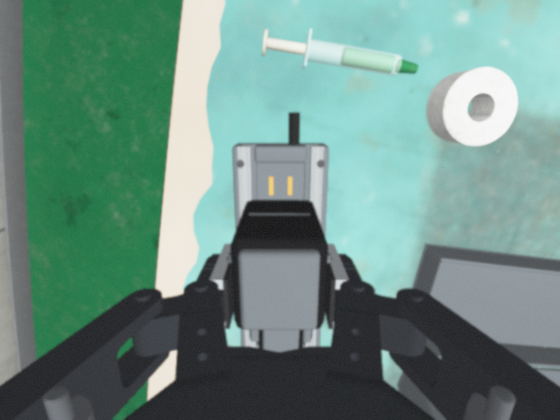

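Request:
drive_tool(claw=[1, 1, 1, 1, 1, 1, 1, 1, 1, 1], xyz=[[-8, 15, 0], [-20, 42, 0], [-32, 70, 0], [-45, 100, 0], [-57, 130, 0], [-70, 162, 0], [-82, 195, 0], [-95, 228, 0], [-107, 260, 0], [-119, 287, 0]], rotation=[[0, 0, 7], [0, 0, 14], [0, 0, 21], [0, 0, 28], [0, 0, 35], [0, 0, 42], [0, 0, 49], [0, 0, 56], [0, 0, 63], [0, 0, 70]])

```text
t: 10.57
eef_pos: [0.5509, 0.0913, 0.1529]
orientation: [3.14, 0.005, 2.122]
force: [0.4, -0.2, -2.5]
opening: 0.46
```

```bash
python3 - <<'E'
from h import *
p=loc(CA,[0,.0346,.15]);say(p,1.6208)
E
```

```text
shift [42.1 42.7  2.7] rot [ 0.16  0.26 28.73] now [0.5509 0.0913 0.1529] [3.14  0.005 2.122] t 10.57 F [ 0.4 -0.2 -2.5] op 0.46
```

Request:
drive_tool(claw=[1, 1, 1, 1, 1, 1, 1, 1, 1, 1], xyz=[[18, 18, 0], [36, 36, 0], [42, 43, 0], [42, 43, 0], [42, 43, 0], [42, 43, 10], [42, 43, 30], [42, 43, 50], [42, 43, 50], [42, 43, 50]], rotation=[[0, 0, 7], [0, 0, 14], [0, 0, 21], [0, 0, 28], [0, 0, 28.7], [0, 0, 28.7], [0, 0, 28.7], [0, 0, 28.7], [0, 0, 28.7], [0, 0, 28.7]])

```text
t: 11.4
eef_pos: [0.5648, 0.1488, 0.1017]
orientation: [3.141, 0.004, 1.623]
force: [0.5, -0.5, -2.3]
opening: 0.463
```

```bash
python3 - <<'E'
from h import *
p=loc(CA,[0,.0346,.037]);say(p,1.6208)
im=ctrl.read_camera('wrist')[:,:,::-1].copy()
zoom('wrist',im,(0,0,560,420),1.4,caitems(CA),'pics/w9.png')
E
```

```text
shift [ 1.   0.5 64.7] rot [0.06 0.22 0.14] now [0.5648 0.1488 0.1017] [3.141 0.004 1.623] t 11.4 F [ 0.5 -0.5 -2.3] op 0.463
```

View pics/w9.png

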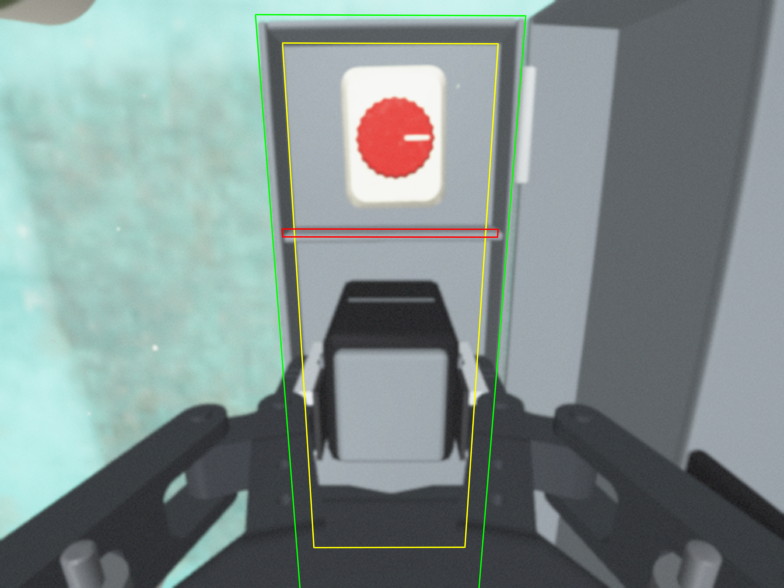

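Request:
drive_tool(claw=[1, 1, 1, 1, 1, 1, 1], xyz=[[1, 0.5, 15], [1, 0.5, 35], [1, 0.5, 52], [1, 0.5, 60], [1, 0.5, 64], [1, 0.5, 65], [1, 0.5, 65]], rotation=[[0, 0, 0], [0, 0, 0], [0, 0, 0], [0, 0, 0], [0, 0, 0], [0, 0, 0], [0, 0, 0]])

```text
t: 12.03
eef_pos: [0.5667, 0.1498, 0.0386]
orientation: [3.137, 0.004, 1.623]
force: [-0.9, 0.2, -2.9]
opening: 0.456
```

Request:
drive_tool(claw=[1, 1, 0.5, 0, -0.3, -0.5, -0.5, -0.5, -0.5], xyz=[[0, 0, 2], [0, 0, 3], [0, 0, 3], [0, 0, 3], [0, 0, 3], [0, 0, 3], [0, 0, 3], [0, 0, 2], [0, 0, 2]], rotation=[[0, 0, 0], [0, 0, 0], [0, 0, 0], [0, 0, 0], [0, 0, 0], [0, 0, 0], [0, 0, 0], [0, 0, 0], [0, 0, 0]])

```text
t: 12.78
eef_pos: [0.5669, 0.1498, 0.0368]
orientation: [3.137, 0.004, 1.623]
force: [0.3, -0.7, 0.0]
opening: 0.752
```

Request:
drive_tool(claw=[-0.5, -0.5, -0.5, -0.5, -0.5, -0.7, -1, -1], xyz=[[0, 0, -6], [0, 0, -20], [0, 0, -45], [0, 0, -80], [0, 0, -115], [0, 0, -115], [0, 0, -115], [0, 0, -115]], rotation=[[0, 0, 0], [0, 0, 0], [0, 0, 0], [0, 0, 0], [0, 0, 0], [0, 0, 0], [0, 0, 0], [0, 0, 0]])

```text
t: 13.45
eef_pos: [0.5662, 0.1502, 0.1517]
orientation: [3.137, 0.004, 1.623]
force: [-0.9, -0.7, -0.5]
opening: 0.998
```

```bash
sed -i 's/^CA=(.567,.115,.05)/CA=(.567,.114,.05)/;s/CH=(.577,-.199,.193)$/CH=(.577,-.1985,.193)/' h.py; python3 - <<'E'
from h import *
p=loc(CH,[-.03,0,.15]);say(p,3.335)
im=ctrl.read_camera('wrist')[:,:,::-1].copy()
zoom('wrist',im,(0,0,560,420),1.4,caitems(CA),'pics/w10.png')
E
```

```text
shift [-353.   -37.1    2.9] rot [ 1.000e-02  3.700e-01 -9.809e+01] now [0.5662 0.1502 0.1517] [3.137 0.004 1.623] t 13.45 F [-0.9 -0.7 -0.5] op 0.998
```

View pics/w10.png

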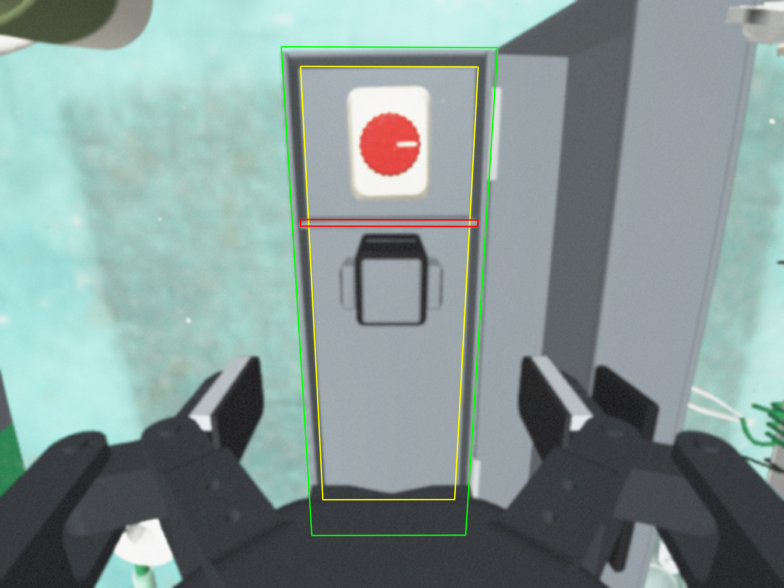

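Request:
drive_tool(claw=[-0.6, -0.6, -1, -1, -1, -1, -1, -1, -1, -1], xyz=[[-20, -15, 0], [-45, -30, 0], [-70, -40, 0], [-95, -45, 0], [-120, -45, 0], [-145, -45, 0], [-170, -45, 0], [-195, -45, 0], [-220, -45, 0], [-250, -40, 0]], rotation=[[0, 0, -7], [0, 0, -14], [0, 0, -21], [0, 0, -28], [0, 0, -35], [0, 0, -42], [0, 0, -49], [0, 0, -56], [0, 0, -63], [0, 0, -70]])

```text
t: 14.33
eef_pos: [0.5376, -0.1021, 0.1508]
orientation: [-3.139, 0.002, 2.851]
force: [0.3, 0.3, -0.3]
opening: 0.999
```

```bash
python3 - <<'E'
from h import *
p=loc(CH,[-.03,0,.15]);say(p,3.335)
E
```

```text
shift [-38.7 -95.    1.1] rot [ -0.14   0.06 -27.72] now [ 0.5376 -0.1021  0.1508] [-3.139e+00  2.000e-03  2.851e+00] t 14.33 F [ 0.3  0.3 -0.3] op 0.999
```

Request:
drive_tool(claw=[-1, -1, -1, -1, -1, -1, -1, -1], xyz=[[-10, -24, 0], [-20, -48, 0], [-30, -72, 0], [-39, -95, 0], [-39, -95, 0], [-39, -95, 1], [-39, -95, 1], [-39, -95, 1]], rotation=[[0, 0, -7], [0, 0, -14], [0, 0, -21], [0, 0, -27.7], [0, 0, -27.7], [0, 0, -27.7], [0, 0, -27.7], [0, 0, -27.7]])

```text
t: 15.0
eef_pos: [0.5474, -0.2033, 0.1496]
orientation: [-3.14, -0.001, -2.949]
force: [0.3, 0.1, 0.1]
opening: 1.0
```

```bash
python3 - <<'E'
from h import *
p=loc(CH,[-.03,0,.037]);say(p,3.335)
im=ctrl.read_camera('wrist')[:,:,::-1].copy()
zoom('wrist',im,(0,0,560,420),1.4,chitems(CH),'pics/w11.png')
E
```

```text
shift [  0.   -0.8 112.6] rot [-0.1  -0.03 -0.07] now [ 0.5474 -0.2033  0.1496] [-3.140e+00 -1.000e-03 -2.949e+00] t 15.0 F [0.3 0.1 0.1] op 1.0
```

View pics/w11.png

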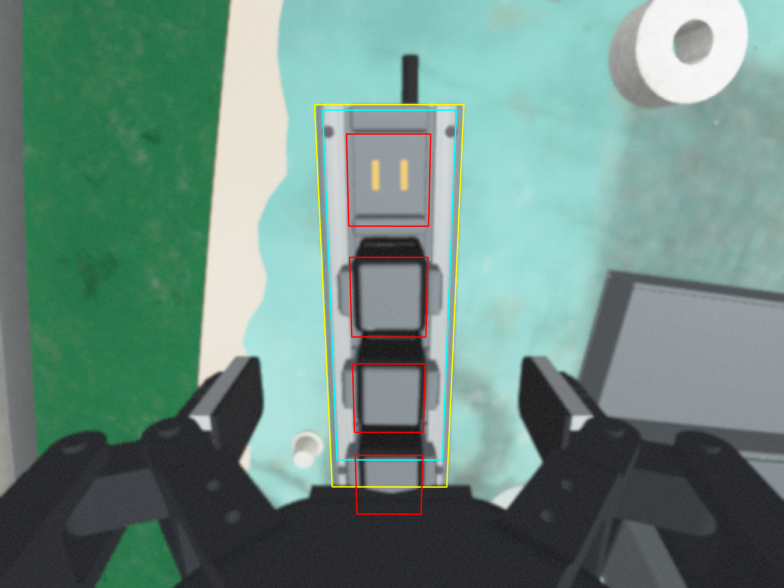

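Request:
drive_tool(claw=[-1, -1, -1, -1, -1, -1, -1], xyz=[[0, 0, 25], [0, 0, 55], [0, 0, 85], [0, 0, 106], [0, 0, 111], [0, 0, 111], [0, 0, 111]], rotation=[[0, 0, 0], [0, 0, 0], [0, 0, 0], [0, 0, 0], [0, 0, 0], [0, 0, 0], [0, 0, 0]])

```text
t: 15.63
eef_pos: [0.5481, -0.2033, 0.0399]
orientation: [-3.139, 0.0, -2.949]
force: [0.6, -0.1, 0.4]
opening: 0.999
```

Request:
drive_tool(claw=[0, 0.5, 1, 1, 1, 1, 1, 1], xyz=[[0, 0, 0], [0, 0, 0], [0, 0, 0], [0, 0, 0], [0, 0, -1], [0, 0, -2], [0, 0, -2], [0, 0, -2]], rotation=[[0, 0, 0], [0, 0, 0], [0, 0, 0], [0, 0, 0], [0, 0, 0], [0, 0, 0], [0, 0, 0], [0, 0, 0]])

```text
t: 16.3
eef_pos: [0.548, -0.2033, 0.042]
orientation: [-3.139, 0.0, -2.949]
force: [-1.4, -0.0, 2.9]
opening: 0.463
```

Request:
drive_tool(claw=[1, 1, 1, 1, 1, 1], xyz=[[0, 0, -1], [0, 0, -3], [0, 0, -5], [0, 0, -7], [0, 0, -8], [0, 0, -8]], rotation=[[0, 0, 0], [0, 0, 0], [0, 0, 0], [0, 0, 0], [0, 0, 0], [0, 0, 0]])

```text
t: 16.8
eef_pos: [0.5482, -0.2033, 0.0503]
orientation: [-3.139, 0.001, -2.949]
force: [-0.2, -0.9, -1.8]
opening: 0.458
```

Request:
drive_tool(claw=[1, 1, 1, 1, 1, 1, 1], xyz=[[0, 0, -8], [0, 0, -20], [0, 0, -40], [0, 0, -65], [0, 0, -90], [0, 0, -105], [0, 0, -105]], rotation=[[0, 0, 0], [0, 0, 0], [0, 0, 0], [0, 0, 0], [0, 0, 0], [0, 0, 0], [0, 0, 0]])

```text
t: 17.38
eef_pos: [0.5493, -0.2037, 0.1589]
orientation: [-3.136, 0.005, -2.949]
force: [-0.1, 0.3, -1.6]
opening: 0.461
```

```bash
python3 - <<'E'
from h import *
p=loc(CA,[0,-.0198,.155]);print(p);say(p,1.6208)
E
```

```text
[0.56798959 0.09422474 0.155     ]
shift [-75.5 288.8   2.5] rot [-3.000e-02  5.000e-01  9.819e+01] now [ 0.5493 -0.2037  0.1589] [-3.136  0.005 -2.949] t 17.38 F [-0.1  0.3 -1.6] op 0.461
```

Request:
drive_tool(claw=[1, 1, 1, 1, 1, 1, 1, 1, 1, 1], xyz=[[5, 15, 0], [5, 40, 0], [0, 65, 0], [-8, 90, 0], [-15, 115, 0], [-22, 140, 0], [-30, 165, 0], [-36, 190, 0], [-45, 215, 0], [-54, 240, 0]], rotation=[[0, 0, 7], [0, 0, 14], [0, 0, 21], [0, 0, 28], [0, 0, 35], [0, 0, 42], [0, 0, 49], [0, 0, 56], [0, 0, 63], [0, 0, 70]])

```text
t: 18.22
eef_pos: [0.5558, 0.0435, 0.157]
orientation: [3.14, 0.007, 2.107]
force: [0.1, 0.5, -2.6]
opening: 0.462
```

```bash
python3 - <<'E'
from h import *
p=loc(CA,[0,-.0198,.155]);say(p,1.6208)
E
```

```text
shift [37.4 36.4  1.9] rot [ 0.18  0.36 27.84] now [0.5558 0.0435 0.157 ] [3.14  0.007 2.107] t 18.22 F [ 0.1  0.5 -2.6] op 0.462
```

Request:
drive_tool(claw=[1, 1, 1, 1, 1, 1, 1, 1, 1, 1], xyz=[[15, 14, 0], [30, 28, 0], [37, 36, 0], [37, 36, 0], [37, 36, 0], [37, 36, 10], [37, 36, 25], [37, 36, 40], [37, 36, 40], [37, 36, 40]], rotation=[[0, 0, 7], [0, 0, 14], [0, 0, 21], [0, 0, 27.8], [0, 0, 27.8], [0, 0, 27.8], [0, 0, 27.8], [0, 0, 27.8], [0, 0, 27.8], [0, 0, 27.8]])

```text
t: 19.05
eef_pos: [0.5672, 0.093, 0.116]
orientation: [3.139, 0.005, 1.624]
force: [0.2, -0.2, -2.3]
opening: 0.462
```

```bash
python3 - <<'E'
from h import *
p=loc(CA,[0,-.0198,.038]);say(p,1.6208)
im=ctrl.read_camera('wrist')[:,:,::-1].copy()
zoom('wrist',im,(0,0,560,420),1.4,caitems(CA),'pics/w12.png')
E
```

```text
shift [ 1.5  0.6 78. ] rot [0.15 0.3  0.17] now [0.5672 0.093  0.116 ] [3.139 0.005 1.624] t 19.05 F [ 0.2 -0.2 -2.3] op 0.462
```

View pics/w12.png

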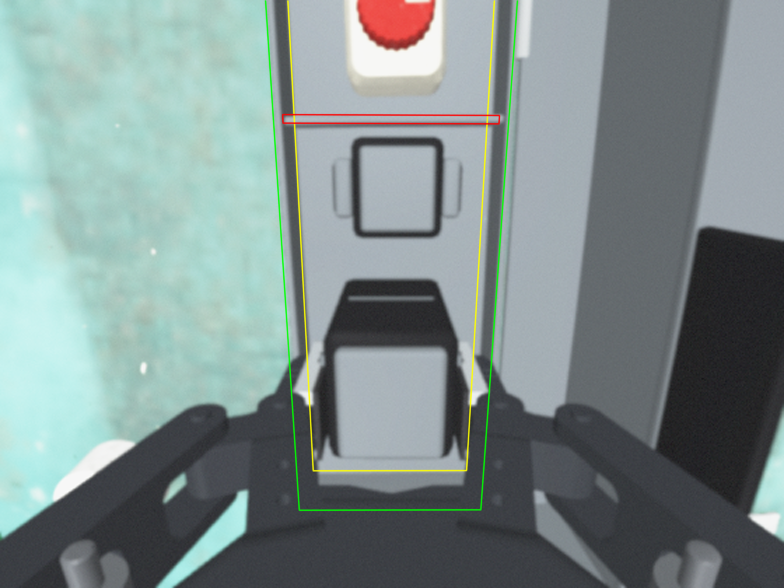

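Request:
drive_tool(claw=[1, 1, 1, 1, 1, 1, 1, 1], xyz=[[1, 0.5, 15], [1, 0.5, 35], [1, 0.5, 55], [1, 0.5, 68], [1, 0.5, 74], [1, 0.5, 77], [1, 0.5, 79], [1, 0.5, 79]], rotation=[[0, 0, 0], [0, 0, 0], [0, 0, 0], [0, 0, 0], [0, 0, 0], [0, 0, 0], [0, 0, 0], [0, 0, 0]])

```text
t: 19.77
eef_pos: [0.5691, 0.0937, 0.0385]
orientation: [3.136, 0.005, 1.623]
force: [0.5, 0.7, -2.4]
opening: 0.459
```

Request:
drive_tool(claw=[1, 1, 0.5, 0, -0.3, -0.5, -0.5, -0.5], xyz=[[0, 0, 1], [0, 0, 1], [0, 0, 1], [0, 0, 1], [0, 0, 1], [0, 0, 1], [0, 0, 1], [0, 0, 1]], rotation=[[0, 0, 0], [0, 0, 0], [0, 0, 0], [0, 0, 0], [0, 0, 0], [0, 0, 0], [0, 0, 0], [0, 0, 0]])

```text
t: 20.43
eef_pos: [0.5692, 0.0937, 0.0376]
orientation: [3.136, 0.005, 1.623]
force: [-0.5, 0.6, 0.7]
opening: 0.746
```

Request:
drive_tool(claw=[-0.5, -0.5, -0.5, -0.5, -0.5, -0.5, -0.5, -0.5], xyz=[[0, 0, -6], [0, 0, -20], [0, 0, -45], [0, 0, -80], [0, 0, -115], [0, 0, -120], [0, 0, -120], [0, 0, -120]], rotation=[[0, 0, 0], [0, 0, 0], [0, 0, 0], [0, 0, 0], [0, 0, 0], [0, 0, 0], [0, 0, 0], [0, 0, 0]])

```text
t: 21.1
eef_pos: [0.5685, 0.0943, 0.1575]
orientation: [3.136, 0.005, 1.623]
force: [0.1, 0.4, -0.9]
opening: 0.748
```

```bash
python3 - <<'E'
from h import *
p=loc(CH,[.03,0,.15]);say(p,3.335)
im=ctrl.read_camera('wrist')[:,:,::-1].copy()
zoom('wrist',im,(0,0,560,420),1.4,caitems(CA),'pics/w13.png')
E
```

```text
shift [-288.6   22.7    9.2] rot [-2.000e-02  5.000e-01 -9.806e+01] now [0.5685 0.0943 0.1575] [3.136 0.005 1.623] t 21.1 F [ 0.1  0.4 -0.9] op 0.748
```

View pics/w13.png

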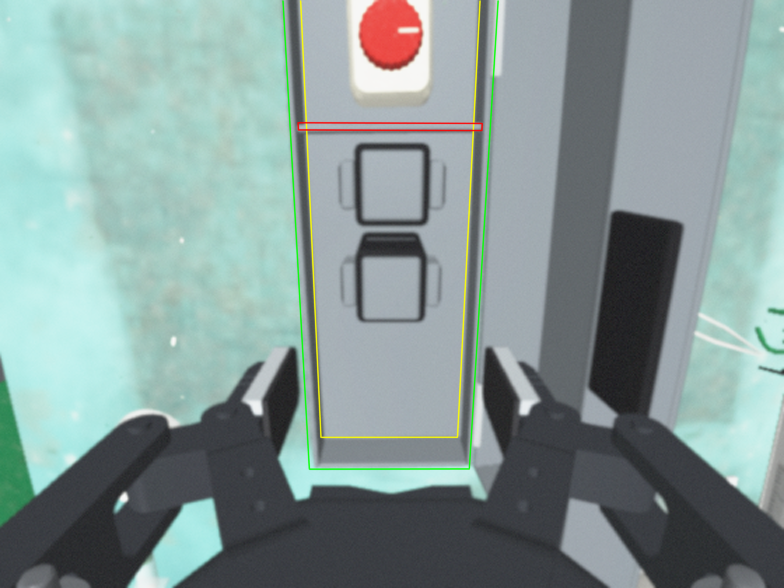

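Request:
drive_tool(claw=[-0.6, -0.6, -0.6, -1, -1, -1, -1, -1, -1, -1], xyz=[[-15, -15, 0], [-35, -28, 0], [-60, -38, 0], [-85, -42, 0], [-110, -42, 0], [-135, -42, 0], [-160, -42, 0], [-190, -38, 0], [-220, -30, 0], [-250, -15, 0]], rotation=[[0, 0, -7], [0, 0, -14], [0, 0, -21], [0, 0, -28], [0, 0, -35], [0, 0, -42], [0, 0, -49], [0, 0, -56], [0, 0, -63], [0, 0, -70]])

```text
t: 21.98
eef_pos: [0.565, -0.1573, 0.1567]
orientation: [-3.138, 0.003, 2.851]
force: [0.8, -0.0, 0.6]
opening: 0.996
```

```bash
python3 - <<'E'
from h import *
p=loc(CH,[.03,0,.15]);say(p,3.335)
E
```

```text
shift [-49.9 -22.1   7. ] rot [ -0.23   0.12 -27.73] now [ 0.565  -0.1573  0.1567] [-3.138e+00  3.000e-03  2.851e+00] t 21.98 F [ 0.8 -0.   0.6] op 0.996
```

Request:
drive_tool(claw=[-1, -1, -1, -1, -1, -1, -1, -1], xyz=[[-8, -10, 0], [-20, -22, 0], [-35, -22, 3], [-50, -22, 7], [-50, -22, 7], [-50, -22, 7], [-50, -22, 7], [-50, -22, 7]], rotation=[[0, 0, -7], [0, 0, -14], [0, 0, -21], [0, 0, -27.7], [0, 0, -27.7], [0, 0, -27.7], [0, 0, -27.7], [0, 0, -27.7]])

```text
t: 22.65
eef_pos: [0.6059, -0.1923, 0.1497]
orientation: [-3.138, 0.0, -2.951]
force: [0.9, -0.0, 0.2]
opening: 0.999
```

```bash
python3 - <<'E'
from h import *
p=loc(CH,[.03,0,.040]);say(p,3.335)
im=ctrl.read_camera('wrist')[:,:,::-1].copy()
zoom('wrist',im,(0,0,560,420),1.4,chitems(CH),'pics/w14.png')
cv2.imwrite('pics/s14.png',ctrl.read_camera('scene')[:,:,::-1])
E
```

```text
shift [-4.000e-01 -1.000e-01  1.097e+02] rot [-0.22  0.02 -0.14] now [ 0.6059 -0.1923  0.1497] [-3.138  0.    -2.951] t 22.65 F [ 0.9 -0.   0.2] op 0.999
```

View pics/w14.png

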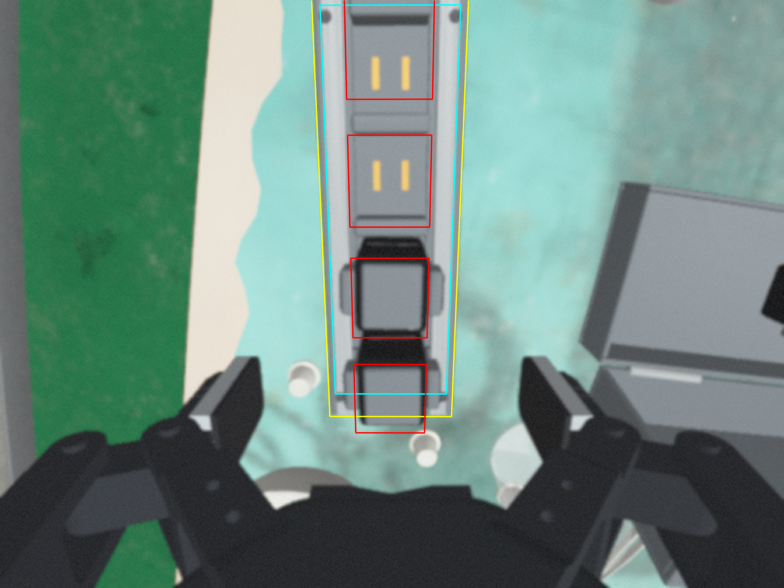

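View pics/s14.png

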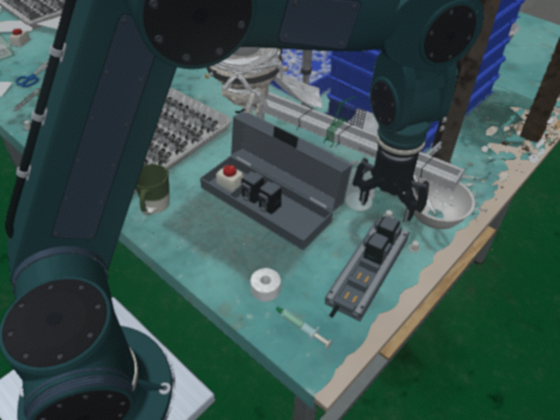

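```bash
python3 - <<'E'
from h import *
c=ctrl.calibration('wrist');f=lambda p:np.array(p,float)/1.4
print(unproj(c,f([(302,372),(425,440),(520,455),(495,455),(300,475)]),[.02,.02,.03,.03,.06]))
t=ctrl.calibration('top');s=ctrl.calibration('scene')
print('capL top',unproj(t,[(373,131),(332,123),(300,118)],[.02,.02,.06]))
print(tri([t,c],[(373,131),f((302,372))]))
print(tri([t,c],[(332,122),f((425,440))]))
E
```

```text
[[ 0.68882197 -0.23897758  0.02      ]
 [ 0.72633413 -0.1433542   0.02      ]
 [ 0.71894457 -0.07603801  0.03      ]
 [ 0.72224302 -0.09372119  0.03      ]
 [ 0.74018441 -0.22567234  0.06      ]]
capL top [[ 0.69925051 -0.23966017  0.02      ]
 [ 0.73498874 -0.14009177  0.02      ]
 [ 0.7424405  -0.0568919   0.06      ]]
(array([ 0.70675327, -0.24478   , -0.00681937]), [np.float64(3.3506450983639593), np.float64(3.3506450983640725)])
(array([ 0.74074014, -0.14138412,  0.00470325]), [np.float64(3.53125637727098), np.float64(3.5312563772710575)])
```

Request:
drive_tool(claw=[-1, -1, -1, -1, -1, -1, -1], xyz=[[0, 0.5, 25], [0, 0.5, 55], [0, 0.5, 85], [0, 0.5, 106], [0, 0.5, 111], [0, 0.5, 111], [0, 0.5, 111]], rotation=[[0, 0, 0], [0, 0, 0], [0, 0, 0], [0, 0, 0], [0, 0, 0], [0, 0, 0], [0, 0, 0]])

```text
t: 23.33
eef_pos: [0.6066, -0.1925, 0.0403]
orientation: [-3.137, 0.002, -2.95]
force: [0.1, 0.7, 1.3]
opening: 1.0
```

Request:
drive_tool(claw=[0, 0.5, 1, 1, 1, 1, 1, 1], xyz=[[0, 0, 0], [0, 0, 0], [0, 0, 0], [0, 0, 0], [0, 0, -1], [0, 0, -2], [0, 0, -2], [0, 0, -2]], rotation=[[0, 0, 0], [0, 0, 0], [0, 0, 0], [0, 0, 0], [0, 0, 0], [0, 0, 0], [0, 0, 0], [0, 0, 0]])

```text
t: 24.0
eef_pos: [0.6066, -0.1925, 0.0425]
orientation: [-3.137, 0.002, -2.95]
force: [-1.8, 1.0, 3.9]
opening: 0.458
```

Request:
drive_tool(claw=[1, 1, 1, 1, 1, 1], xyz=[[0, 0, -1], [0, 0, -3], [0, 0, -5], [0, 0, -7], [0, 0, -8], [0, 0, -8]], rotation=[[0, 0, 0], [0, 0, 0], [0, 0, 0], [0, 0, 0], [0, 0, 0], [0, 0, 0]])

```text
t: 24.5
eef_pos: [0.6067, -0.1925, 0.0508]
orientation: [-3.136, 0.002, -2.95]
force: [0.2, 0.5, -2.9]
opening: 0.459
```

Request:
drive_tool(claw=[1, 1, 1, 1, 1, 1, 1], xyz=[[0, 0, -8], [0, 0, -20], [0, 0, -40], [0, 0, -65], [0, 0, -90], [0, 0, -105], [0, 0, -105]], rotation=[[0, 0, 0], [0, 0, 0], [0, 0, 0], [0, 0, 0], [0, 0, 0], [0, 0, 0], [0, 0, 0]])

```text
t: 25.08
eef_pos: [0.6077, -0.1926, 0.1596]
orientation: [-3.133, 0.007, -2.95]
force: [1.1, 0.2, -2.1]
opening: 0.46
```

```bash
python3 - <<'E'
from h import *
p=loc(CA,[0,-.0745,.155]);print(p);say(p,1.6208)
E
```

```text
[0.57072345 0.03959311 0.155     ]
shift [ -7.9 235.    2.7] rot [-3.000e-02  6.900e-01  9.811e+01] now [ 0.6077 -0.1926  0.1596] [-3.133  0.007 -2.95 ] t 25.08 F [ 1.1  0.2 -2.1] op 0.46
```

Request:
drive_tool(claw=[1, 1, 1, 1, 1, 1, 1, 1, 1, 1], xyz=[[12, 0, 0], [26, 5, 0], [38, 15, 0], [42, 35, 0], [38, 60, 0], [32, 85, 0], [26, 110, 0], [20, 135, 0], [12, 160, 0], [8, 185, 0]], rotation=[[0, 0, 7], [0, 0, 14], [0, 0, 21], [0, 0, 28], [0, 0, 35], [0, 0, 42], [0, 0, 49], [0, 0, 56], [0, 0, 63], [0, 0, 70]])

```text
t: 25.92
eef_pos: [0.5645, -0.0112, 0.1571]
orientation: [3.139, 0.009, 2.105]
force: [0.1, -0.4, -2.8]
opening: 0.459
```

```bash
python3 - <<'E'
from h import *
p=loc(CA,[0,-.0745,.155]);say(p,1.6208)
E
```

```text
shift [40.5 31.2  1.8] rot [ 0.29  0.49 27.76] now [ 0.5645 -0.0112  0.1571] [3.139 0.009 2.105] t 25.92 F [ 0.1 -0.4 -2.8] op 0.459
```

Request:
drive_tool(claw=[1, 1, 1, 1, 1, 1, 1, 1, 1, 1], xyz=[[15, 11, 0], [30, 22, 0], [40, 31, 0], [40, 31, 0], [40, 31, 0], [40, 31, 10], [40, 31, 25], [40, 31, 40], [40, 31, 40], [40, 31, 40]], rotation=[[0, 0, 7], [0, 0, 14], [0, 0, 21], [0, 0, 27.8], [0, 0, 27.8], [0, 0, 27.8], [0, 0, 27.8], [0, 0, 27.8], [0, 0, 27.8], [0, 0, 27.8]])

```text
t: 26.75
eef_pos: [0.5703, 0.0384, 0.1159]
orientation: [3.137, 0.007, 1.622]
force: [0.3, -0.1, -2.7]
opening: 0.456
```

```bash
python3 - <<'E'
from h import *
p=loc(CA,[0,-.0745,.0385]);say(p,1.6208)
im=ctrl.read_camera('wrist')[:,:,::-1].copy()
zoom('wrist',im,(0,0,560,420),1.4,caitems(CA),'pics/w15.png')
E
```

```text
shift [ 1.7  0.1 77.4] rot [0.28 0.39 0.08] now [0.5703 0.0384 0.1159] [3.137 0.007 1.622] t 26.75 F [ 0.3 -0.1 -2.7] op 0.456
```

View pics/w15.png

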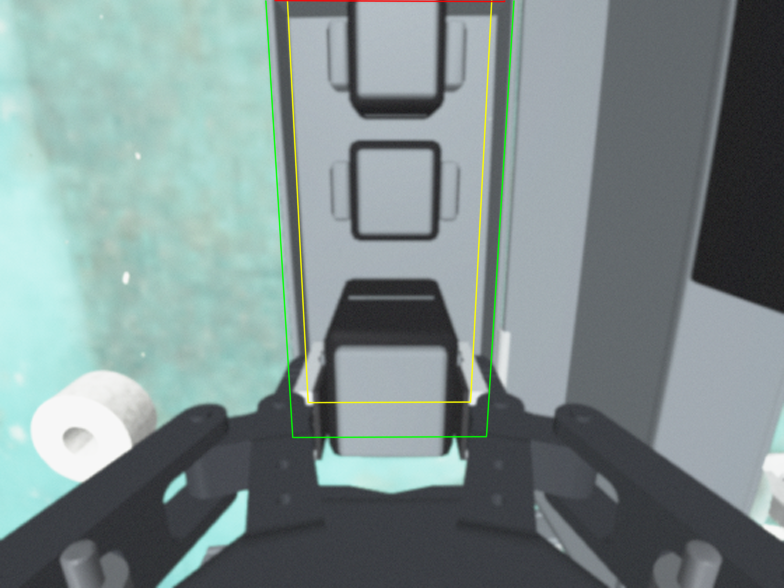

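Request:
drive_tool(claw=[1, 1, 1, 1, 1, 1, 1, 1], xyz=[[2, 0, 15], [2, 0, 35], [2, 0, 55], [2, 0, 68], [2, 0, 74], [2, 0, 77], [2, 0, 79], [2, 0, 79]], rotation=[[0, 0, 0], [0, 0, 0], [0, 0, 0], [0, 0, 0], [0, 0, 0], [0, 0, 0], [0, 0, 0], [0, 0, 0]])

```text
t: 27.47
eef_pos: [0.5719, 0.0397, 0.0389]
orientation: [3.134, 0.007, 1.622]
force: [-0.0, 0.0, -1.5]
opening: 0.461
```

Request:
drive_tool(claw=[1, 1, 0.5, 0, -0.3, -0.5, -0.5, -0.5], xyz=[[0, 0, 1], [0, 0, 1], [0, 0, 1], [0, 0, 1], [0, 0, 1], [0, 0, 1], [0, 0, 1], [0, 0, 1]], rotation=[[0, 0, 0], [0, 0, 0], [0, 0, 0], [0, 0, 0], [0, 0, 0], [0, 0, 0], [0, 0, 0], [0, 0, 0]])

```text
t: 28.13
eef_pos: [0.572, 0.0397, 0.0379]
orientation: [3.134, 0.007, 1.622]
force: [-0.5, 0.4, -0.0]
opening: 0.754
```

Request:
drive_tool(claw=[-0.5, -0.5, -0.5, -0.5, -0.5, -0.5, -0.5, -0.5], xyz=[[0, 0, -6], [0, 0, -20], [0, 0, -45], [0, 0, -80], [0, 0, -115], [0, 0, -120], [0, 0, -120], [0, 0, -120]], rotation=[[0, 0, 0], [0, 0, 0], [0, 0, 0], [0, 0, 0], [0, 0, 0], [0, 0, 0], [0, 0, 0], [0, 0, 0]])

```text
t: 28.8
eef_pos: [0.571, 0.0406, 0.1579]
orientation: [3.133, 0.007, 1.622]
force: [-0.2, 0.6, -0.8]
opening: 0.748
```

```bash
python3 - <<'E'
from h import *
p=loc(CH,[.09,0,.15]);say(p,3.335)
im=ctrl.read_camera('wrist')[:,:,::-1].copy()
zoom('wrist',im,(0,0,560,420),1.4,caitems(CA),'pics/w16.png')
E
```

```text
shift [-226.3   82.8   10.2] rot [-1.000e-02  7.200e-01 -9.814e+01] now [0.571  0.0406 0.1579] [3.133 0.007 1.622] t 28.8 F [-0.2  0.6 -0.8] op 0.748
```

View pics/w16.png

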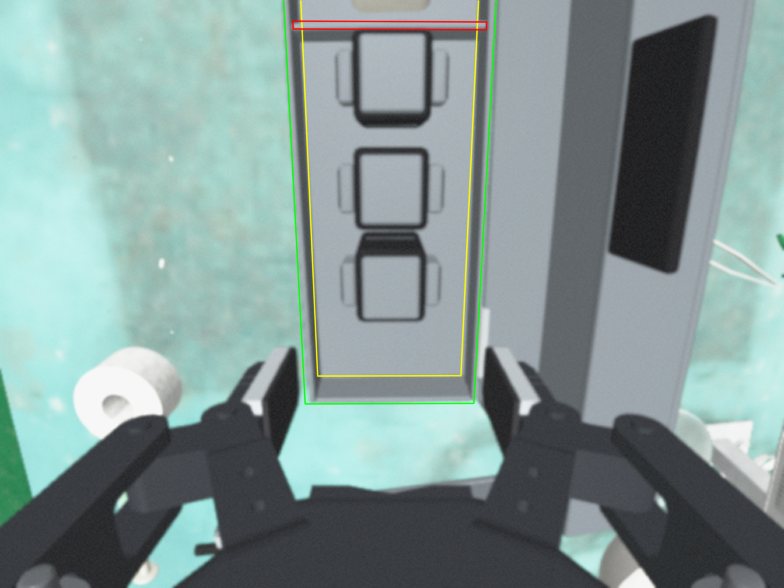

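Request:
drive_tool(claw=[-0.6, -0.6, -0.6, -0.6, -1, -1, -1, -1, -1, -1], xyz=[[-10, -15, 0], [-25, -30, 0], [-45, -38, 0], [-65, -40, 0], [-90, -40, 0], [-115, -40, 0], [-140, -38, 0], [-170, -30, 0], [-195, -15, 0], [-210, 5, 0]], rotation=[[0, 0, -7], [0, 0, -14], [0, 0, -21], [0, 0, -28], [0, 0, -35], [0, 0, -42], [0, 0, -49], [0, 0, -56], [0, 0, -63], [0, 0, -70]])

```text
t: 29.68
eef_pos: [0.5855, -0.1712, 0.1572]
orientation: [-3.137, 0.006, 2.848]
force: [0.1, -0.2, 0.7]
opening: 1.001
```

```bash
python3 - <<'E'
from h import *
p=loc(CH,[.09,0,.15]);say(p,3.335)
E
```

```text
shift [-79.3  13.5   7.7] rot [ -0.35   0.3  -27.91] now [ 0.5855 -0.1712  0.1572] [-3.137  0.006  2.848] t 29.68 F [ 0.1 -0.2  0.7] op 1.001
```

Request:
drive_tool(claw=[-1, -1, -1, -1, -1, -1, -1, -1], xyz=[[-15, -8, 0], [-35, -4, 0], [-58, 6, 3], [-79, 13.5, 7], [-79, 13.5, 7], [-79, 13.5, 7], [-79, 13.5, 7], [-79, 13.5, 7]], rotation=[[0, 0, -7], [-0.2, 0.2, -14], [-0.3, 0.3, -21], [-0.3, 0.3, -27.9], [-0.3, 0.3, -27.9], [-0.3, 0.3, -27.9], [-0.3, 0.3, -27.9], [-0.3, 0.3, -27.9]])

```text
t: 30.35
eef_pos: [0.6642, -0.1811, 0.1504]
orientation: [-3.141, -0.001, -2.95]
force: [0.1, -0.4, -0.5]
opening: 1.004
```

```bash
python3 - <<'E'
from h import *
p=loc(CH,[.09,0,.040]);say(p,3.335)
im=ctrl.read_camera('wrist')[:,:,::-1].copy()
zoom('wrist',im,(0,0,560,420),1.4,chitems(CH),'pics/w17.png')
E
```

```text
shift [ -1.2  -0.3 110.4] rot [-0.02 -0.06 -0.11] now [ 0.6642 -0.1811  0.1504] [-3.141e+00 -1.000e-03 -2.950e+00] t 30.35 F [ 0.1 -0.4 -0.5] op 1.004
```

View pics/w17.png

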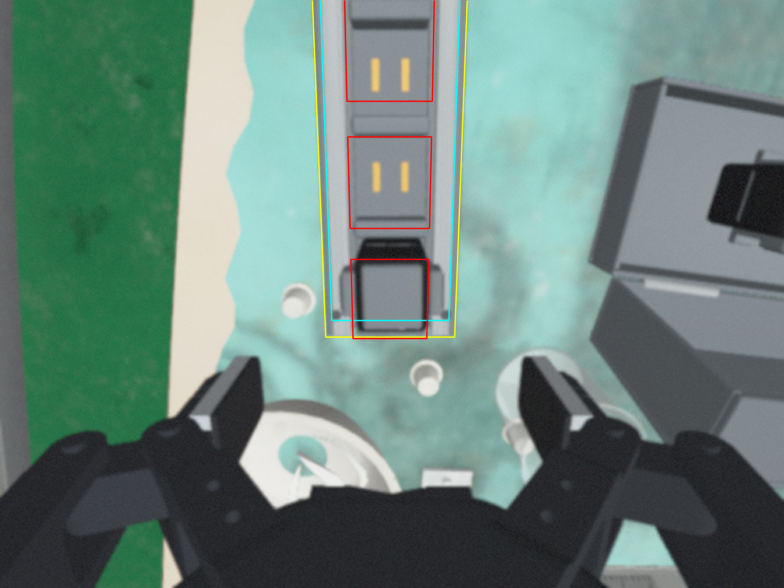

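```bash
python3 - <<'E'
from h import *
t=ctrl.calibration('top');s=ctrl.calibration('scene')
im=cv2.imread('pics/top0.png');crop(im,270,90,400,180,6,'pics/zb.png')
im=cv2.imread('pics/scene0.png');crop(im,330,140,480,240,5,'pics/zbs.png')
E
```

```text
(no output)
```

View pics/zb.png

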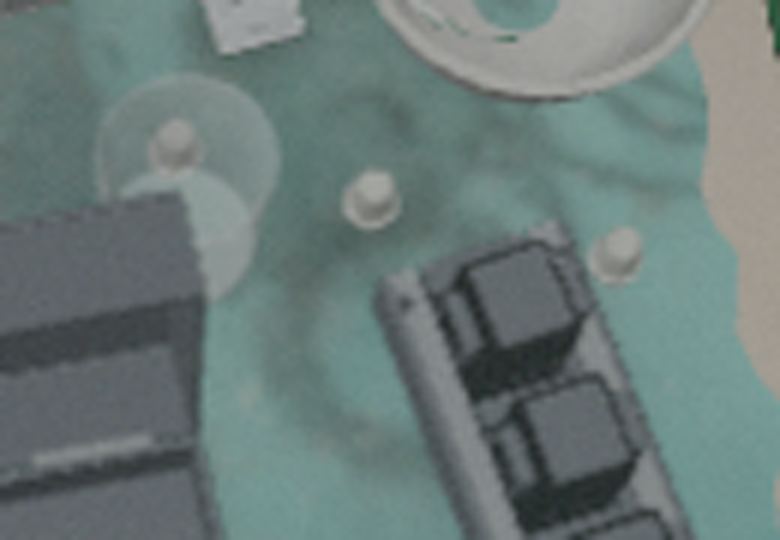

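View pics/zbs.png

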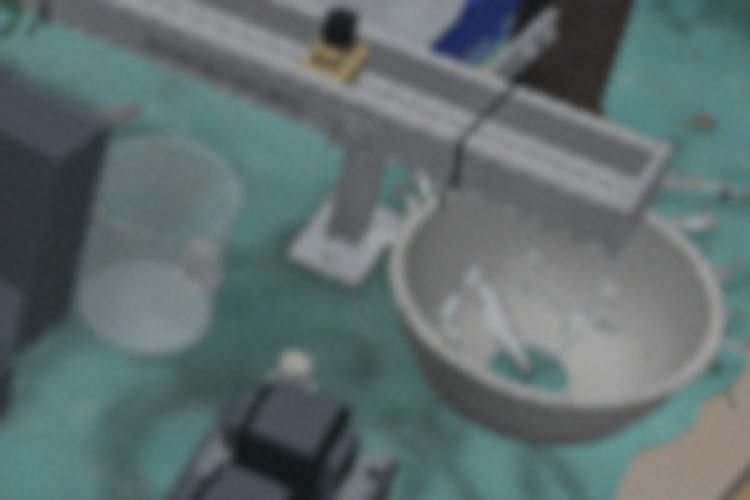

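```bash
python3 - <<'E'
from h import *
t=ctrl.calibration('top');s=ctrl.calibration('scene')
X,e=tri([t,s],[(301,116),(363,178)]);print(X,e)
print('rim right',unproj(t,[(270+280/6,90+157/6),(270+187/6,90+250/6)],X[2]),'base',unproj(t,[(302,128)],0.))
# beaker in charger frame
print(Ro.from_euler('z',-CH[2]).apply(X-[CH[0],CH[1],0]))
for z in(.04,.06,.08): print('bowl near',Ro.from_euler('z',-CH[2]).apply(unproj(t,[(360,105)],z)-[CH[0],CH[1],0]), Ro.from_euler('z',-CH[2]).apply(unproj(s,[(442,220)],z)-[CH[0],CH[1],0]))
E
```

```text
[ 0.73500586 -0.0563504   0.08545112] [np.float64(1.2514321014818), np.float64(1.2514321014816598)]
rim right [[ 0.73048346 -0.09412623  0.08545112]
 [ 0.69664877 -0.05151861  0.08545112]] base [[ 0.74031267 -0.06468263  0.        ]]
[0.18233707 0.10920418 0.08545112]
bowl near [[ 0.18147548 -0.05163787  0.04      ]] [[ 0.19585001 -0.09295834  0.04      ]]
bowl near [[ 0.17371116 -0.04458563  0.06      ]] [[ 0.17521726 -0.09515852  0.06      ]]
bowl near [[ 0.16594684 -0.03753339  0.08      ]] [[ 0.1545845  -0.09735869  0.08      ]]
```

Request:
drive_tool(claw=[-1, -1, -1, -1, -1, -1, -1], xyz=[[0, 0.5, 25], [0, 0.5, 55], [0, 0.5, 85], [0, 0.5, 106], [0, 0.5, 112], [0, 0.5, 112], [0, 0.5, 112]], rotation=[[0, 0, 0], [0, 0, 0], [0, 0, 0], [0, 0, 0], [0, 0, 0], [0, 0, 0], [0, 0, 0]])

```text
t: 30.98
eef_pos: [0.6643, -0.181, 0.04]
orientation: [-3.14, 0.0, -2.95]
force: [0.9, -0.1, 1.3]
opening: 0.995
```

Request:
drive_tool(claw=[0, 0.5, 1, 1, 1, 1, 1, 1], xyz=[[0, 0, 0], [0, 0, 0], [0, 0, 0], [0, 0, 0], [0, 0, -1], [0, 0, -2], [0, 0, -2], [0, 0, -2]], rotation=[[0, 0, 0], [0, 0, 0], [0, 0, 0], [0, 0, 0], [0, 0, 0], [0, 0, 0], [0, 0, 0], [0, 0, 0]])

```text
t: 31.65
eef_pos: [0.6644, -0.181, 0.0424]
orientation: [-3.14, 0.001, -2.95]
force: [-3.0, 0.2, 6.6]
opening: 0.46
```

Request:
drive_tool(claw=[1, 1, 1, 1, 1, 1], xyz=[[0, 0, -1], [0, 0, -3], [0, 0, -5], [0, 0, -7], [0, 0, -8], [0, 0, -8]], rotation=[[0, 0, 0], [0, 0, 0], [0, 0, 0], [0, 0, 0], [0, 0, 0], [0, 0, 0]])

```text
t: 32.15
eef_pos: [0.6645, -0.181, 0.0507]
orientation: [-3.14, 0.001, -2.95]
force: [-0.6, 0.3, -1.7]
opening: 0.455
```

Request:
drive_tool(claw=[1, 1, 1, 1, 1, 1, 1], xyz=[[0, 0, -8], [0, 0, -20], [0, 0, -40], [0, 0, -65], [0, 0, -90], [0, 0, -105], [0, 0, -105]], rotation=[[0, 0, 0], [0, 0, 0], [0, 0, 0], [0, 0, 0], [0, 0, 0], [0, 0, 0], [0, 0, 0]])

```text
t: 32.73
eef_pos: [0.6657, -0.1814, 0.1597]
orientation: [-3.137, 0.005, -2.95]
force: [0.5, -0.7, -2.4]
opening: 0.458
```

```bash
python3 - <<'E'
from h import *
p=loc(CA,[0,-.127,.155]);print(p);say(p,1.6208)
E
```

```text
[ 0.57334735 -0.01284128  0.155     ]
shift [ 58.6 183.1   3.6] rot [7.00e-02 4.50e-01 9.81e+01] now [ 0.6657 -0.1814  0.1597] [-3.137  0.005 -2.95 ] t 32.73 F [ 0.5 -0.7 -2.4] op 0.458
```

Request:
drive_tool(claw=[1, 1, 1, 1, 1, 1, 1, 1, 1, 1], xyz=[[20, 0, 0], [45, 0, 0], [70, 5, 0], [90, 15, 0], [97, 35, 0], [95, 60, 0], [90, 85, 0], [85, 105, 0], [80, 125, 0], [75, 145, 0]], rotation=[[0, 0, 7], [0, 0, 14], [0, 0, 21], [0, 0, 28], [0, 0, 35], [0, 0, 42], [0, 0, 49], [0, 0, 56], [0, 0, 63], [0, 0, 70]])

```text
t: 33.57
eef_pos: [0.5639, -0.0522, 0.1579]
orientation: [3.139, 0.005, 2.105]
force: [0.2, -0.5, -2.6]
opening: 0.454
```

```bash
python3 - <<'E'
from h import *
p=loc(CA,[0,-.127,.155]);say(p,1.6208)
E
```

```text
shift [29.1 28.1  2.8] rot [ 0.24  0.26 27.75] now [ 0.5639 -0.0522  0.1579] [3.139 0.005 2.105] t 33.57 F [ 0.2 -0.5 -2.6] op 0.454
```

Request:
drive_tool(claw=[1, 1, 1, 1, 1, 1, 1, 1, 1, 1], xyz=[[10, 9, 0], [20, 18, 0], [29, 27, 0], [29, 27, 0], [29, 27, 0], [29, 27, 10], [29, 27, 25], [29, 27, 40], [29, 27, 40], [29, 27, 40]], rotation=[[0, 0, 7], [0, 0, 14], [0, 0, 21], [0.2, 0.2, 27.8], [0.2, 0.2, 27.8], [0.2, 0.2, 27.8], [0.2, 0.2, 27.8], [0.2, 0.2, 27.8], [0.2, 0.2, 27.8], [0.2, 0.2, 27.8]])

```text
t: 34.4
eef_pos: [0.5718, -0.0139, 0.1168]
orientation: [-3.14, 0.001, 1.622]
force: [-1.4, 0.2, -1.8]
opening: 0.456
```

```bash
python3 - <<'E'
from h import *
p=loc(CA,[0,-.127,.0385]);say(p,1.6208)
im=ctrl.read_camera('wrist')[:,:,::-1].copy()
zoom('wrist',im,(0,0,560,420),1.4,caitems(CA),'pics/w18.png')
E
```

```text
shift [ 1.   1.7 78.3] rot [-0.06  0.03  0.08] now [ 0.5718 -0.0139  0.1168] [-3.140e+00  1.000e-03  1.622e+00] t 34.4 F [-1.4  0.2 -1.8] op 0.456
```

View pics/w18.png

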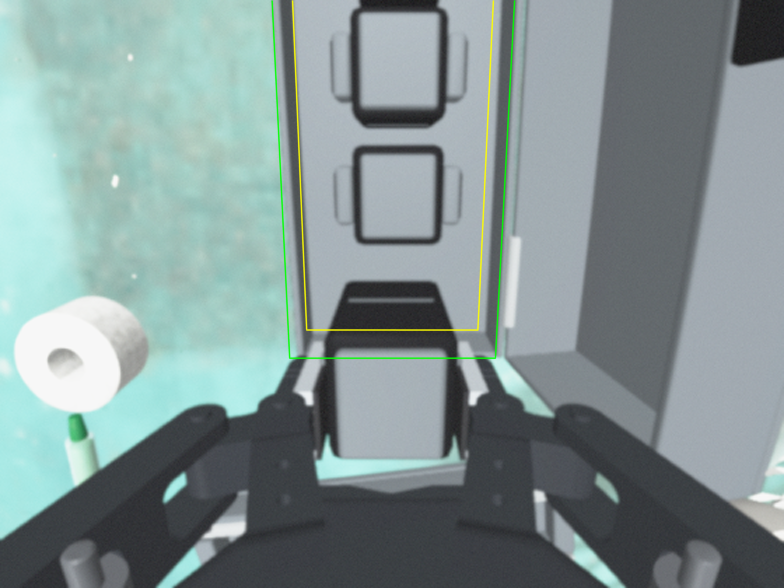

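Request:
drive_tool(claw=[1, 1, 1, 1, 1, 1, 1, 1], xyz=[[0, 1, 15], [0, 1, 35], [0, 1, 55], [0, 1, 68], [0, 1, 74], [0, 1, 77], [0, 1, 79.5], [0, 1, 79.5]], rotation=[[0, 0, 0], [0, 0, 0], [0, 0, 0], [0, 0, 0], [0, 0, 0], [0, 0, 0], [0, 0, 0], [0, 0, 0]])

```text
t: 35.12
eef_pos: [0.5739, -0.014, 0.0388]
orientation: [3.14, 0.001, 1.622]
force: [0.2, 0.2, -2.8]
opening: 0.463
```

Request:
drive_tool(claw=[1, 1, 0.5, 0, -0.3, -0.5, -0.5, -0.5], xyz=[[0, 0, 1], [0, 0, 1], [0, 0, 1], [0, 0, 1], [0, 0, 1], [0, 0, 1], [0, 0, 1], [0, 0, 1]], rotation=[[0, 0, 0], [0, 0, 0], [0, 0, 0], [0, 0, 0], [0, 0, 0], [0, 0, 0], [0, 0, 0], [0, 0, 0]])

```text
t: 35.78
eef_pos: [0.574, -0.014, 0.0379]
orientation: [3.14, 0.001, 1.622]
force: [-0.7, -0.1, -0.0]
opening: 0.751
```

Request:
drive_tool(claw=[-0.5, -0.5, -0.5, -0.5, -0.5, -0.5, -0.5, -0.5], xyz=[[0, 0, -6], [0, 0, -20], [0, 0, -45], [0, 0, -80], [0, -20, -115], [0, -40, -150], [0, -60, -180], [0, -60, -180]], rotation=[[0, 0, 0], [0, 0, 0], [0, 0, 0], [0, 0, 0], [0, 0, 0], [0, 0, 0], [0, 0, 0], [0, 0, 0]])

```text
t: 36.45
eef_pos: [0.5129, -0.0171, 0.224]
orientation: [3.133, 0.003, 1.622]
force: [0.1, -0.2, 0.9]
opening: 0.755
```

```bash
python3 - <<'E'
from h import *
say([.5,.1,.25],1.6208)
cv2.imwrite('pics/s19.png',ctrl.read_camera('scene')[:,:,::-1])
cv2.imwrite('pics/t19.png',ctrl.read_camera('top')[:,:,::-1])
crop(cv2.imread('pics/s19.png'),190,90,360,270,3.3,'pics/s19a.png')
crop(cv2.imread('pics/t19.png'),130,90,410,300,2.8,'pics/t19a.png')
E
```

```text
shift [117.5  -6.7 -26.4] rot [0.48 0.17 0.07] now [ 0.5129 -0.0171  0.224 ] [3.133e+00 3.000e-03 1.622e+00] t 36.45 F [ 0.1 -0.2  0.9] op 0.755
```

View pics/s19a.png

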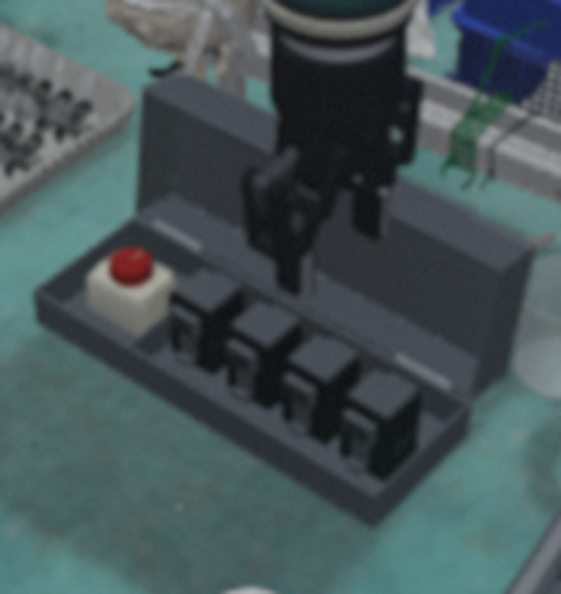

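View pics/t19a.png

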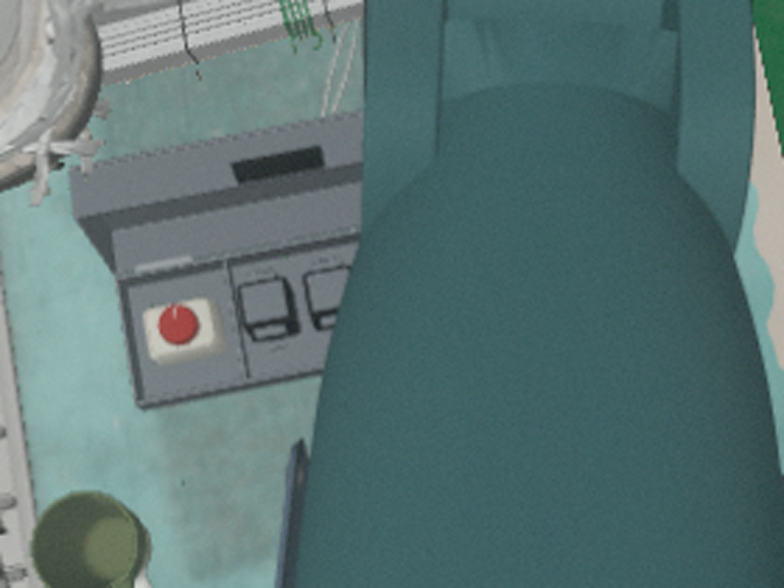

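```bash
python3 - <<'E'
from h import *
t=ctrl.calibration('top');s=ctrl.calibration('scene')
print(-t['R'].T@t['t'],-s['R'].T@s['t'])
crop(cv2.imread('pics/top0.png'),150,70,330,190,4.4,'pics/lt.png')
crop(cv2.imread('pics/scene0.png'),220,80,380,200,4.8,'pics/ls.png')
E
```

```text
[0.32355744 0.0528811  1.02397963] [-0.08033551 -0.51975108  0.91491767]
```

View pics/lt.png

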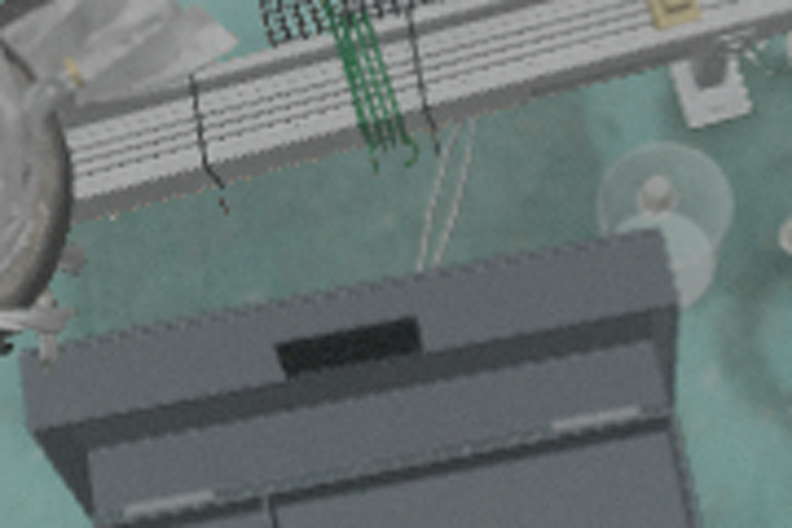

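View pics/ls.png

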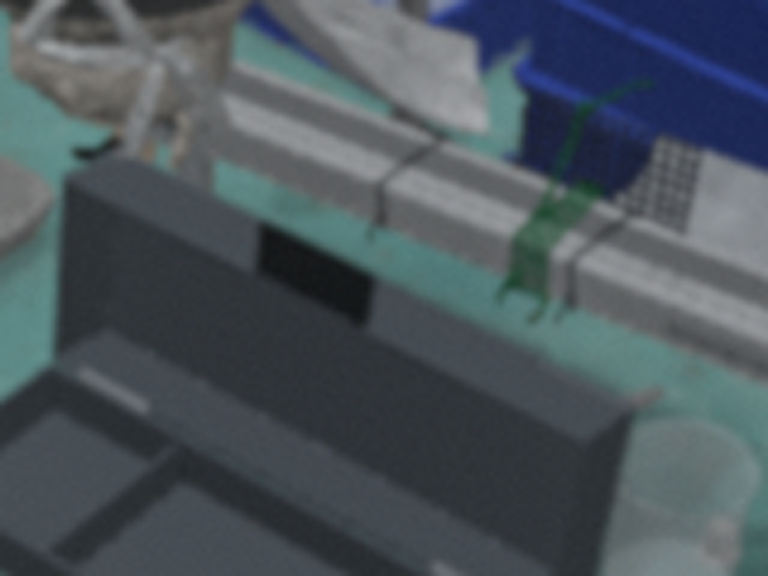

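```bash
python3 - <<'E'
from h import *
t=ctrl.calibration('top');s=ctrl.calibration('scene')
f=lambda p,x0,y0,k:(np.array(p,float)+.5)/k-.5+[x0,y0]
for a,b in [((275,345),(262,224)),((415,317),(376,284)),((290,377),(258,270)),((423,350),(365,325))]:
    print(tri([t,s],[f(a,150,70,4.4),f(b,220,80,4.8)]))
hinge=loc(CA,[.058,0,.036]);print('hinge',hinge)
import numpy as np
for th in(1.6,1.65,1.7,1.75,1.8):
    d=[]
    for y in(.035,-.035):
        for u in(.145,.116):
            P=loc(CA,[.058-u*np.cos(th),y,.036+u*np.sin(th)])
            d.append(((proj(t,P)[0]-[150,70]+.5)*4.4-.5).round().tolist()+((proj(s,P)[0]-[220,80]+.5)*4.8-.5).round().tolist())
    print(th,d)
# rail
print('rail', tri([t,s],[f((200,180),150,70,4.4),f((377,225),220,80,4.8)]), tri([t,s],[f((432,130),150,70,4.4),f((568,300),220,80,4.8)]))
E
```

```text
(array([0.64799283, 0.15222032, 0.17872912]), [np.float64(2.0295853441576495), np.float64(2.02958534415786)])
(array([0.65456212, 0.08366991, 0.17434568]), [np.float64(1.7043060744276626), np.float64(1.7043060744273955)])
(array([0.63993863, 0.14868613, 0.15633671]), [np.float64(1.0075005480914876), np.float64(1.007500548091344)])
(array([0.64484967, 0.08216829, 0.15535729]), [np.float64(1.085403200790712), np.float64(1.0854032007906333)])
hinge [0.62492752 0.11689879 0.036     ]
1.6 [[277.0, 388.0, 237.0, 238.0], [287.0, 408.0, 237.0, 286.0], [421.0, 361.0, 350.0, 296.0], [426.0, 382.0, 347.0, 344.0]]
1.65 [[275.0, 374.0, 247.0, 232.0], [285.0, 397.0, 244.0, 281.0], [419.0, 347.0, 359.0, 289.0], [424.0, 372.0, 354.0, 339.0]]
1.7 [[273.0, 360.0, 257.0, 226.0], [283.0, 387.0, 252.0, 276.0], [416.0, 334.0, 368.0, 283.0], [422.0, 361.0, 362.0, 334.0]]
1.75 [[271.0, 347.0, 266.0, 221.0], [282.0, 377.0, 259.0, 272.0], [414.0, 321.0, 378.0, 278.0], [421.0, 351.0, 369.0, 330.0]]
1.8 [[269.0, 334.0, 275.0, 217.0], [280.0, 367.0, 266.0, 269.0], [412.0, 308.0, 387.0, 274.0], [419.0, 341.0, 376.0, 326.0]]
rail (array([0.78688227, 0.19404456, 0.08138074]), [np.float64(1.5636720625055012), np.float64(1.5636720625054255)]) (array([0.79041445, 0.06402836, 0.09688285]), [np.float64(1.3508651342358433), np.float64(1.3508651342357463)])
```

```bash
python3 - <<'E'
from h import *
say([.695,.117,.26],3.1916)
E
```

```text
shift [124.6 187.8 -40. ] rot [  0.12   0.29 -89.95] now [ 0.514  -0.0171  0.2193] [3.137e+00 2.000e-03 1.622e+00] t 36.55 F [ 0.5  0.1 -0.5] op 0.748
```

Request:
drive_tool(claw=[1, 1, 1, 1, 1, 1, 1, 1, 1, 1], xyz=[[0, 0, -20], [0, 0, -42], [10, 15, -42], [22, 32, -42], [35, 50, -42], [48, 70, -42], [60, 90, -42], [73, 110, -42], [86, 130, -42], [99, 150, -42]], rotation=[[0, 0, -7], [0, 0, -14], [0, 0, -21], [0, 0, -28], [0, 0, -35], [0, 0, -42], [0, 0, -49], [0, 0, -56], [0, 0, -63], [0, 0, -70]])

```text
t: 37.38
eef_pos: [0.6595, 0.0905, 0.26]
orientation: [-3.141, 0.003, 2.85]
force: [0.3, -0.9, -0.9]
opening: 0.001
```

```bash
python3 - <<'E'
from h import *
say([.695,.117,.26],3.1916)
E
```

```text
shift [-26.3  35.6   0.1] rot [ -0.07   0.15 -19.59] now [0.6595 0.0905 0.26  ] [-3.141e+00  3.000e-03  2.850e+00] t 37.38 F [ 0.3 -0.9 -0.9] op 0.001
```

Request:
drive_tool(claw=[1, 1, 1, 1, 1, 1], xyz=[[-10, 12, 0], [-20, 25, 0], [-26, 36, 0], [-26, 36, 0], [-26, 36, 0], [-26, 36, 0]], rotation=[[0, 0, -7], [0, 0, -14], [0, 0, -19.6], [0, 0, -19.6], [0, 0, -19.6], [0, 0, -19.6]])

```text
t: 37.88
eef_pos: [0.6945, 0.1172, 0.2593]
orientation: [-3.14, 0.001, -3.095]
force: [-0.8, -0.2, -0.1]
opening: -0.001
```

```bash
python3 - <<'E'
from h import *
say([.685,.117,.163],3.1916)
im=ctrl.read_camera('wrist')[:,:,::-1].copy()
th=1.74
P=[]
def seg(a,b):
    f=lambda u,w,y:np.array([.058-u*np.cos(th)+w*np.sin(th),y,.036+u*np.sin(th)+w*np.cos(th)]); return (f(*a),f(*b))
it=[([seg((.145,.005,.035),(.145,.005,-.035)),seg((.116,.005,.035),(.116,.005,-.035)),seg((.116,.046,.165),(.116,.046,-.165)),seg((.116,0,.165),(.116,0,-.165))],CA,Rd)]
zoom('wrist',im,(0,0,560,420),1.4,caitems(CA)+it,'pics/w20.png')
cv2.imwrite('pics/s20.png',ctrl.read_camera('scene')[:,:,::-1])
E
```

```text
shift [ 9.6  0.5 96.3] rot [-0.1   0.06 -0.18] now [0.6945 0.1172 0.2593] [-3.140e+00  1.000e-03 -3.095e+00] t 37.88 F [-0.8 -0.2 -0.1] op -0.001
```

View pics/w20.png

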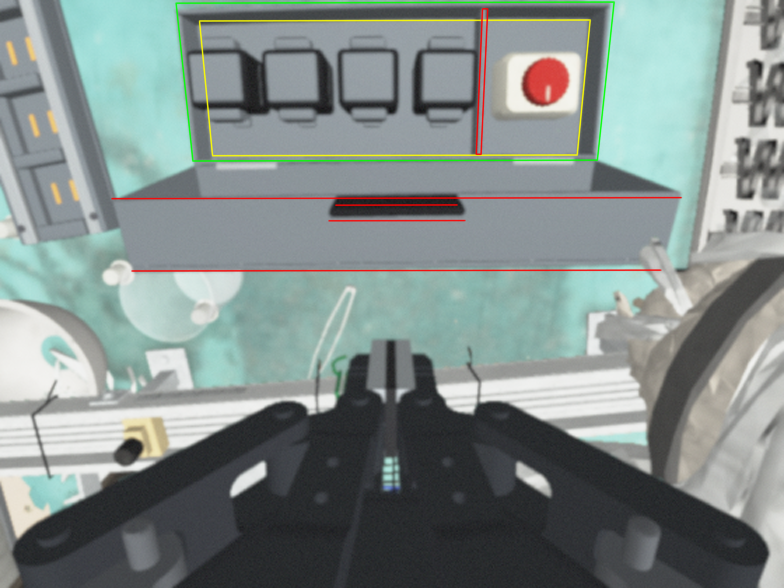

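View pics/s20.png

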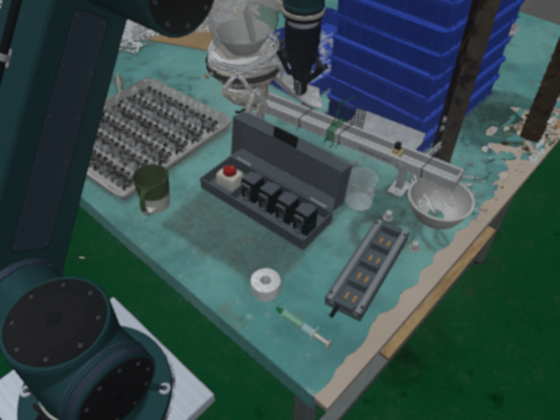

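Request:
drive_tool(claw=[1, 1, 1, 1, 1, 1, 1, 1], xyz=[[4, 0, 20], [8, 0, 45], [8, 0, 70], [8, 0, 85], [8, 0, 92], [8, 0, 94], [8, 0, 94], [8, 0, 94]], rotation=[[0, 0, 0], [0, 0, 0], [0, 0, 0], [0, 0, 0], [0, 0, 0], [0, 0, 0], [0, 0, 0], [0, 0, 0]])

```text
t: 38.65
eef_pos: [0.687, 0.1163, 0.1674]
orientation: [-3.14, 0.004, -3.094]
force: [0.6, 0.5, 0.1]
opening: 0.002
```

```bash
cat >> h.py <<'E'
def lidpt(th,u,w,y=0):
    return loc(CA,[.058-u*np.cos(th)+w*np.sin(th),y,.036+u*np.sin(th)+w*np.cos(th)])
E
python3 - <<'E'
from h import *
say([.685,.117,.163],3.1916)
s=ctrl.observe()
for th,u in((1.72,.138),(1.6,.136),(1.5,.132),(1.4,.132),(1.3,.133),(1.2,.134),(1.1,.135),(1.0,.136),(.9,.137),(.8,.138),(.7,.139),(.6,.14),(.5,.14),(.4,.14)):
    p=lidpt(th,u,.005)+[.011,0,0]; 
    print(th,(p-s['eef_pos'])[[0,2]]*1000)
E
```

```text
shift [2.  0.8 4.3] rot [-0.1   0.22 -0.17] now [0.687  0.1163 0.1674] [-3.14   0.004 -3.094] t 38.65 F [0.6 0.5 0.1] op 0.002
1.72 [-25.69531875   4.36933107]
1.6 [-42.16395391   4.44180926]
1.5 [-55.46614757   0.6688211 ]
1.4 [-68.6082813   -0.42500307]
1.3 [-81.84285989  -1.86347034]
1.2 [-94.96263347  -4.64917685]
1.1 [-107.83022812   -8.77322893]
1.0 [-120.30893256  -14.21263768]
0.9 [-132.26414539  -20.93036668]
0.8 [-143.56481915  -28.87552905]
0.7 [-154.08488552  -37.98373368]
0.6 [-163.7046464   -48.17757879]
0.5 [-171.43562985  -59.84671493]
0.4 [-177.96447675  -72.23033025]
```

Request:
drive_tool(claw=[1, 1, 1, 1, 1, 1, 1, 1, 1, 1], xyz=[[8, 0, 0], [16, 0, 0], [23, 0, 0], [29, 0, 0], [35, 0, 0], [42, 0, 0], [49, 0, 0], [56, 0, 0], [62, 0, 0], [68, 0, 0]], rotation=[[0, 0, 0], [0, 0, 0], [0, 0, 0], [0, 0, 0], [0, 0, 0], [0, 0, 0], [0, 0, 0], [0, 0, 0], [0, 0, 0], [0, 0, 0]])

```text
t: 39.48
eef_pos: [0.6183, 0.1131, 0.1669]
orientation: [-3.14, 0.003, -3.095]
force: [3.2, -1.2, -1.3]
opening: -0.003
```

```bash
cat > lid.py <<'E'
from h import *
import sys
def lidseg(th):
    def seg(a,b):
        f=lambda u,w,y:np.array([.058-u*np.cos(th)+w*np.sin(th),y,.036+u*np.sin(th)+w*np.cos(th)]); return (f(*a),f(*b))
    L=[seg((.145,.005,.035),(.145,.005,-.035)),seg((.116,.005,.035),(.116,.005,-.035))]
    q=[(.116,0),(.116,.046),(0,.046),(0,0)]
    for y in(.165,-.165):
        for i in range(4): L.append(seg(q[i]+(y,),q[(i+1)%4]+(y,)))
    for a in q: L.append(seg(a+(.165,),a+(-.165,)))
    return L
def shot(tag,th):
    s=ctrl.observe();print(s['t'],s['eef_pos'].round(4),s['force'].round(1))
    im=ctrl.read_camera('scene')[:,:,::-1].copy()
    zoom('scene',im,(180,70,380,260),3.0,[(lidseg(th),CA,Rd)],f'pics/{tag}.png')
E
python3 -c "
from lid import *
shot('l1',1.4)"
```

```text
39.4833 [0.6183 0.1131 0.1669] [ 3.2 -1.2 -1.3]
```

View pics/l1.png

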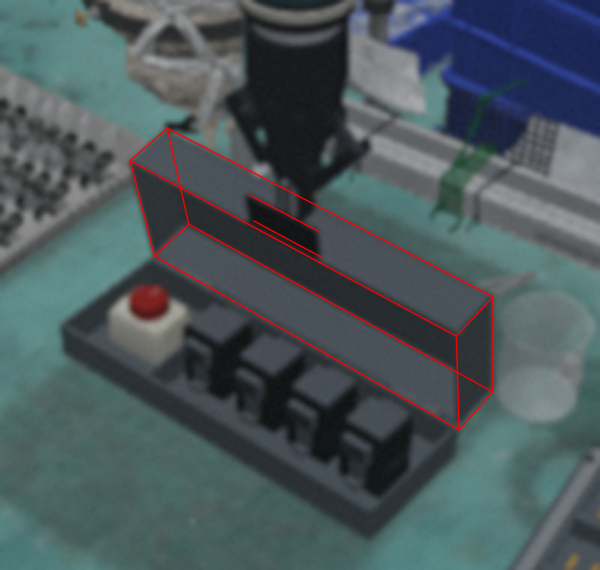

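Request:
drive_tool(claw=[1, 1, 1, 1, 1, 1, 1, 1, 1, 1], xyz=[[6.5, 0, 0.5], [13, 0, 1.4], [19.5, 0, 2.7], [26, 0, 4.2], [32.5, 0, 6], [39, 0, 8.3], [45.5, 0, 10.8], [51.7, 0, 13.7], [57.8, 0, 17], [63.6, 0, 20.4]], rotation=[[0, 0, 0], [0, 0, 0], [0, 0, 0], [0, 0, 0], [0, 0, 0], [0, 0, 0], [0, 0, 0], [0, 0, 0], [0, 0, 0], [0, 0, 0]])

```text
t: 40.37
eef_pos: [0.5533, 0.1101, 0.1461]
orientation: [-3.14, 0.003, -3.094]
force: [2.3, -0.1, -0.5]
opening: 0.001
```

```bash
python3 -c "
from lid import *
shot('l2',.92)
s=ctrl.observe()
for th,u in((.8,.138),(.7,.139),(.6,.14),(.5,.14),(.4,.14),(.3,.14),(.2,.141)):
    p=lidpt(th,u,.005)+[.011,0,0]; 
    print(th,(p-s['eef_pos'])[[0,2]]*1000)
"
```

```text
40.3667 [0.5533 0.1101 0.1461] [ 2.3 -0.1 -0.5]
0.8 [-8.6189788  -7.05944692]
0.7 [-19.13904517 -16.16765155]
0.6 [-28.75880605 -26.36149666]
0.5 [-36.4897895 -38.0306328]
0.4 [-43.01863641 -50.41424812]
0.3 [-48.2801127  -63.38860963]
0.2 [-53.20048919 -76.62541248]
```

View pics/l2.png

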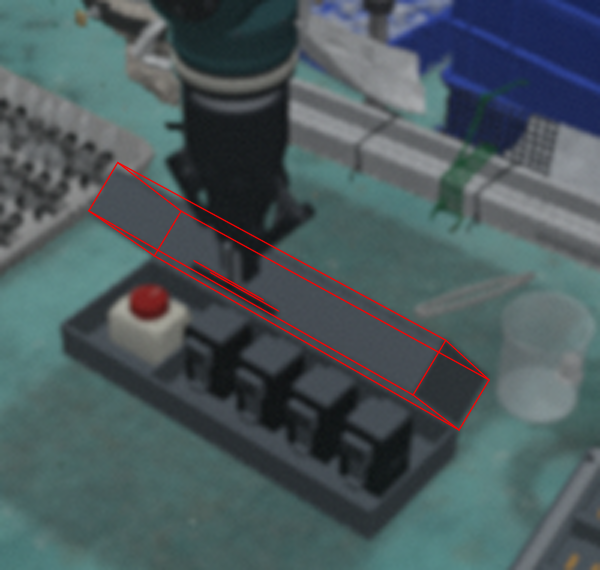

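Request:
drive_tool(claw=[1, 1, 1, 1, 1, 1, 1, 1, 1, 1], xyz=[[4, 0, 3], [8.6, 0, 7], [14, 0, 11.5], [19, 0, 16], [24, 0, 21], [28.8, 0, 26.4], [33, 0, 32], [36.5, 0, 38], [40, 0, 44], [43, 0, 50.4]], rotation=[[0, 0, 0], [0, 0, 0], [0, 0, 0], [0, 0, 0], [0, 0, 0], [0, 0, 0], [0, 0, 0], [0, 0, 0], [0, 0, 0], [0, 0, 0]])

```text
t: 41.25
eef_pos: [0.5086, 0.1079, 0.0944]
orientation: [-3.14, 0.001, -3.094]
force: [-0.2, 0.6, 2.0]
opening: 0.002
```

```bash
python3 -c "
from lid import *
shot('l3',.42)
"
```

```text
41.25 [0.5086 0.1079 0.0944] [-0.2  0.6  2. ]
```

View pics/l3.png

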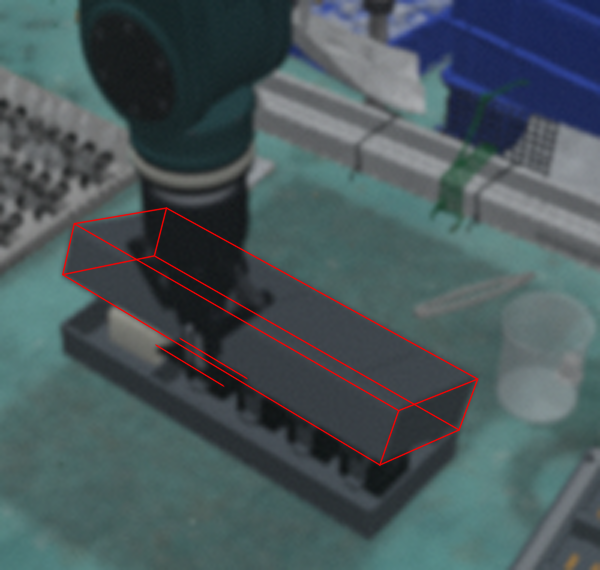

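```bash
python3 -c "
from lid import *
s=ctrl.observe()
for th in(.45,.4,.3,.2,.1,.0):
    p=lidpt(th,.1,.046)+[.011,0,0]; 
    print(th,p.round(4),(p-s['eef_pos'])[[0,2]]*1000)
"
```

```text
0.45 [0.566  0.1134 0.1209] [58.30622417 27.60901967]
0.4 [0.5618 0.1132 0.1173] [54.1548588  24.00253951]
0.3 [0.5541 0.1128 0.1095] [46.41767661 16.18939872]
0.2 [0.5472 0.1125 0.1009] [39.49818583  7.64189521]
0.1 [0.5411 0.1122 0.0918] [33.46552372 -1.55456718]
0.0 [0.5361 0.1119 0.082 ] [ 28.37996666 -11.30810045]
```

Request:
drive_tool(claw=[1, 1, 1, 1, 1, 1, 1, 1], xyz=[[0, 0, -10], [0, 0, -30], [0, 0, -55], [0, 0, -80], [-15, 0, -80], [-32, 0, -80], [-42, 0, -80], [-42, 0, -80]], rotation=[[0, 0, 0], [0, 0, 0], [0, 0, 0], [0, 0, 0], [0, 0, 0], [0, 0, 0], [0, 0, 0], [0, 0, 0]])

```text
t: 41.97
eef_pos: [0.5514, 0.11, 0.1738]
orientation: [-3.14, 0.0, -3.094]
force: [-0.3, 0.8, 0.4]
opening: 0.0
```

```bash
python3 -c "
from lid import *
shot('l4',.42)
"
```

```text
41.9667 [0.5514 0.11   0.1738] [-0.3  0.8  0.4]
```

View pics/l4.png

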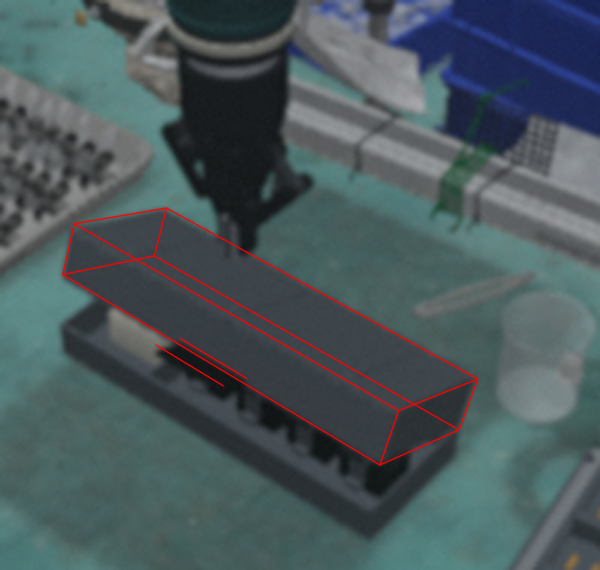

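Request:
drive_tool(claw=[1, 1, 1, 1, 1, 1, 1, 1, 1, 1], xyz=[[0, 0, 20], [0, 0, 40], [0, 0, 50], [0, 0, 55], [0, 0, 60], [0, 0, 65], [1, 0, 69], [3, 0, 73], [5, 0, 77], [6, 0, 81]], rotation=[[0, 0, 0], [0, 0, 0], [0, 0, 0], [0, 0, 0], [0, 0, 0], [0, 0, 0], [0, 0, 0], [0, 0, 0], [0, 0, 0], [0, 0, 0]])

```text
t: 42.85
eef_pos: [0.5439, 0.1096, 0.0925]
orientation: [-3.14, -0.001, -3.094]
force: [-0.9, -0.3, 1.8]
opening: -0.005
```

Request:
drive_tool(claw=[1, 1, 1, 1, 1, 1], xyz=[[1, 0, 3], [2, 0, 6], [3, 0, 9], [4, 0, 11], [4, 0, 13], [4, 0, 13]], rotation=[[0, 0, 0], [0, 0, 0], [0, 0, 0], [0, 0, 0], [0, 0, 0], [0, 0, 0]])

```text
t: 43.35
eef_pos: [0.5403, 0.1094, 0.0817]
orientation: [-3.14, 0.002, -3.094]
force: [-11.3, -1.2, 38.0]
opening: -0.003
```

```bash
python3 -c "
from lid import *
shot('l5',.0)
"
```

```text
43.35 [0.5403 0.1094 0.0817] [-11.3  -1.2  38. ]
```

View pics/l5.png

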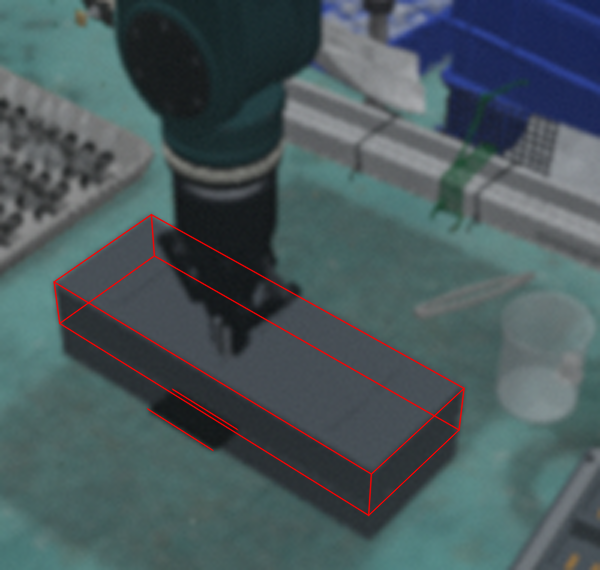

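Request:
drive_tool(claw=[1, 1, 1, 1, 1, 1, 1, 1, 1], xyz=[[0, 0, -5], [0, 0, -15], [0, 0, -40], [0, 0, -80], [0, 0, -110], [0, 80, -130], [0, 110, -130], [0, 140, -130], [0, 140, -130]], rotation=[[0, 0, 0], [0, 0, 0], [0, 0, 0], [0, 0, 0], [0, 0, 0], [0, 0, 0], [0, 0, 0], [0, 0, 0], [0, 0, 0]])

```text
t: 44.15
eef_pos: [0.5331, 0.2535, 0.212]
orientation: [-3.141, 0.003, -3.092]
force: [0.1, -0.5, 0.1]
opening: -0.0
```

```bash
python3 -c "
from lid import *
shot('l6',.0)
im=ctrl.read_camera('top')[:,:,::-1].copy();cv2.imwrite('pics/t6.png',im)
zoom('scene',ctrl.read_camera('scene')[:,:,::-1].copy(),(190,130,350,260),4.8,[],'pics/l6b.png')
print(ctrl.observe()['force'],ctrl.observe()['dq'].round(3))
"
```

```text
44.15 [0.5331 0.2535 0.212 ] [ 0.1 -0.5  0.1]
[ 0.6400594   0.35101098 -0.22038367] [-0.04  -0.01  -0.02  -0.001 -0.006 -0.014]
```

View pics/l6.png

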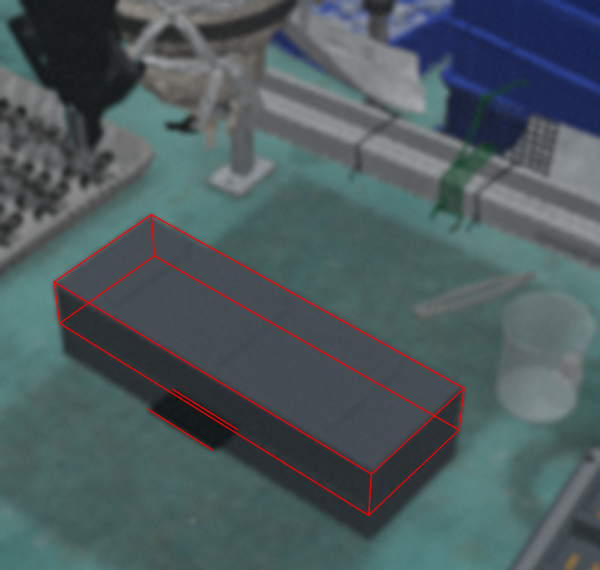

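View pics/l6b.png

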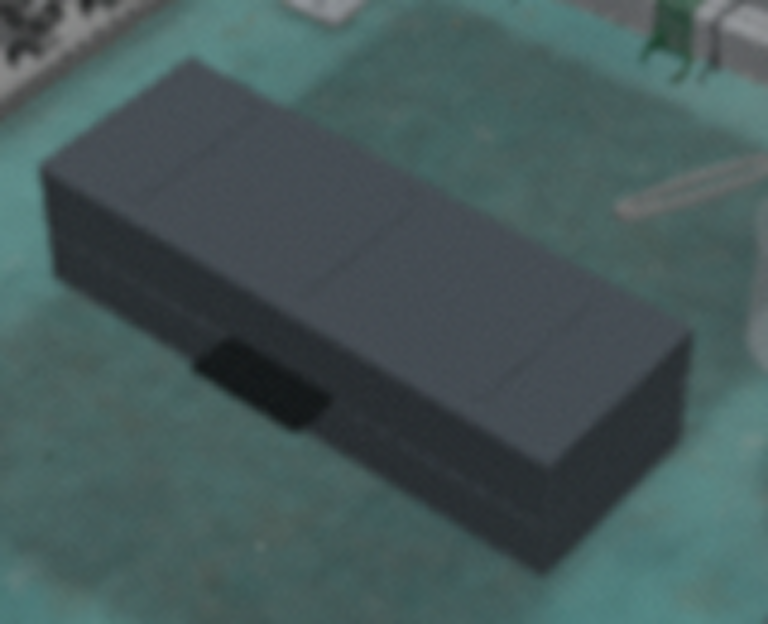

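View pics/t6.png

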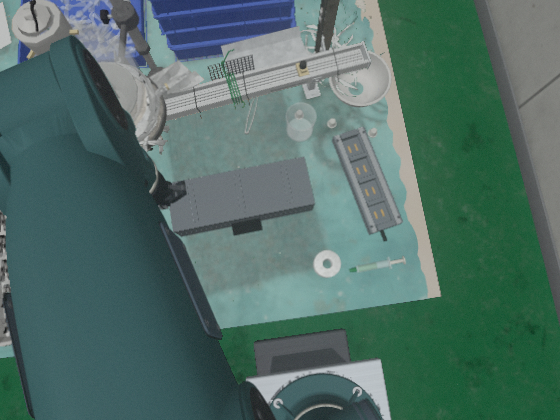

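Request:
drive_tool(claw=[1, 1, 1, 1, 1, 1, 1, 1, 1], xyz=[[5, -20, -5], [15, -50, -15], [25, -80, -25], [40, -110, -35], [50, -130, -40], [50, -140, -40], [50, -140, -40], [50, -140, -40], [50, -140, -40]], rotation=[[0, 0, 0], [0, 0, 0], [0, 0, 0], [0, 0, 0], [0, 0, 0], [0, 0, 0], [0, 0, 0], [0, 0, 0], [0, 0, 0]])

```text
t: 45.05
eef_pos: [0.4904, 0.1087, 0.2509]
orientation: [-3.14, 0.001, -3.092]
force: [-0.0, 0.5, -0.2]
opening: 0.004
```

```bash
python3 -c "
from lid import *
shot('l7',.0)
cv2.imwrite('pics/s7f.png',ctrl.read_camera('scene')[:,:,::-1])
print(ctrl.observe()['force'],ctrl.observe()['dq'].round(3))
"
```

```text
45.05 [0.4904 0.1087 0.2509] [-0.   0.5 -0.2]
[-0.68163251 -0.34058444  0.26531781] [ 0.002 -0.001  0.002  0.001 -0.001 -0.001]
```

View pics/s7f.png

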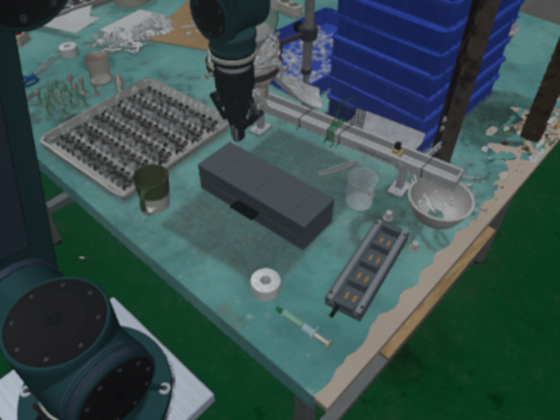

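The picture shows the case shut at (265,195), all four charger bays empty, and the mug (152,187), roll (265,285) and syringe (303,327) where they were at the start. The arm is clear of everything and at rest.

```bash
python3 -c "
from rig import ctrl
print(ctrl.hand_in())"
```

```text
the job is handed in; nothing more can be done
None
```

The kit case is packed and its lid is shut, and I handed the job in at about 45 s of robot time. I put the timer in the narrow compartment. Then I squeezed each of the four packs, lifted it out of the charger and stood it in the wide compartment. The lid was pushed over by its lip, then pressed down on top until it stopped.

**Last checks:**
- **Lid:** it matches the shut outline in the scene camera, with no visible gap. The final press met about 38 N against the stop, after about 2 to 3 N while the lid was moving.
- **Packs and timer:** all four packs were seen standing in the wide compartment and the timer in the narrow one just before the lid came down. All four charger bays are empty.
- **Mug, cotton roll and syringe:** all three are where they were at the start, by eye.
- **Arm:** it was clear of everything and still, with less than 1 N at the wrist.

**What disagreed:** The camera calibration and my case position differed by about 2 to 3 mm, which the placement gaps covered. The gripper read about 39 mm closed on the packs, not the 44 mm expected with the buttons fully in. They still lifted free, with no more than about 3 N pulling at each check.

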